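# Open the door-drive control box with its slot key

## Task

The lid of the garage-door control box is held shut by a slotted quarter-turn lock. Pick up the orange T-handle slot key from the bench and first hang it by its collar in the free notch of the blue key rack, so that you can let go and take it again from above by its cross-handle. With the key turn the lock a quarter turn anticlockwise to its stop, so that the slot points front to back and the sprung lid comes ajar; then hang the key back in the same notch, released and upright, and leave the other things on the bench where they are.

Things in the scene. Friction and masses are not known exactly. Their poses are not given: they have to be found in the camera images.
- key_neck (a point): Orange T-handle slot key, loose, about 140 g, 150 mm long. Point: middle of its round neck (diameter 15 mm, 46 mm free between collar and handle). z: along the shank from blade to handle; y: along the cross-handle and the blade's width. At the start it lies flat, handle away from the robot, blade towards it, cross-handle level, neck axis 14 mm above the bench. Centre of mass 20 mm lower.
- key_handle (a point): Centre of the key's cross-handle, 35 mm above key_neck along the key; same axes. An orange bar with rounded edges, 92 mm long (y), 24 mm thick (x), 24 mm high (z). Its underside is 52 mm above the prongs when the key hangs in the rack.
- key_collar (a point): Centre of the underside of the key's steel collar (diameter 30 mm, 6 mm thick), 29 mm below key_neck along the key; same axes. Below it the bare shank, diameter 10 mm.
- key_tip (a point): Centre of the end of the key's blade, 103 mm below key_neck along the key; same axes. The blade is 14 mm long, 16 mm wide (y) and 4.5 mm thick (x).
- rack_seat (a point): Seat in the free (left) notch of the blue steel key rack, fixed to the bench: on the notch's middle line, on top of its fork plate, 105 mm above the bench; the middle of the collar's underside shall rest here. z up, x into the rack, y to its left. Notch 18 mm wide, right through the 6 mm plate, from its open front at x = -36 mm to x = +14 mm. A lip 3 mm high stands on the front end of each prong.
- key_rack: Blue rack, origin on the bench under rack_seat, same axes. Nothing of it but the 3 mm front lips stands above the plate. The shank goes in from the front, collar above the lips, then down till the collar rests on the prongs. A key let go there leaning up to 45 degrees, handle inwards, rights itself. A fixed blue hex T-key hangs in the other notch at y = -105 mm, handle roughly along x.
- lock_slot (a point): Centre of the lock's face, a slotted steel disc of 38 mm in a dark bezel near the front of the white lid, 83 mm above the bench, 3 mm above the lid (shut). z up; y along the slot, turning with the lock. Slot (in a dark groove across the disc) 21 mm long, 6.2 mm wide, 10 mm deep, long edges chamfered to 12 mm at the mouth; the blade has 0.1 rad of play either way.
- control_box: Grey control box with a white lid, 120 mm (x) by 160 mm (y), lid top 80 mm above the bench, fixed to the bench. Origin under its centre, z up, x to its hinged back. The lock is 30 mm in front of its centre.
- cam_lock (a joint): Angle of the lock, rad: 0 locked (slot across the lid, towards the red marks), growing anticlockwise seen from above to its stop at 1.571 (slot front to back, towards the green mark). It turns against about 0.05 N m of friction and stays where it is left. Under the lid its cam holds a catch of the front wall until about 1.05 rad.
- box_lid (a joint): Angle of the lid, rad, about its hinge at the box's far edge, 94 mm behind the lock: 0 shut (up to 0.03 while locked, the cam has some slack), growing as it opens. A spring lifts it, with about 1.5 N at the lock, to about 0.25 rad within two seconds once the cam is clear and nothing presses on it.
- wood_glue: Bystander: yellow glue bottle with an orange cap, diameter 63 mm, 210 mm high; origin under its centre.
- coffee_mug: Bystander: pink mug, 86 x 116 x 94 mm; origin under its centre.
- tape_measure: Bystander: yellow tape measure, 36 x 98 x 64 mm; origin under its centre.

How it is judged:
By the outcome, as a careful person would: the job done as asked, in the order asked, and still so for the second after the job is handed in, with the robot touching nothing.
It also fails if it takes over 64 s, if anything falls off the work surface, if the arm or the gripper's body presses on something with over 40 N, if the wrist force passes 120 N, or if a joint passes its speed limit or range.

## Robot

A 6-joint arm with a two-finger parallel gripper is mounted at the origin on a cart in front of the work surface, level with it; the furniture and walls round the work are solid. World frame = base frame: x ahead of the robot, y to its left, z up, the work surface at z = 0. Lengths are in m, angles in degrees, forces in N, time in s.
With the tool pointing down it reaches from about 0.3 to 0.75 m from the base axis. Payload 8.5 kg.
Tool frame: the origin (TCP) lies at the centre of the arm's flange, where the gripper is bolted on; the fingertips stand 166 mm ahead of it and the grasp point (between the pads) lies 147 mm ahead of it; z points along the fingers, y is the line along which they close (so a half turn about z gives the same grasp; the last joint's range is limited). The gripper opens to 88 mm and grips with 3 to 60 N. Pads are 18 mm wide; open, the fingers measure 123 mm over their backs; the gripper's body (75 mm by 187 mm) begins 45 mm behind the grasp point.
Start: joints at [-77.195, 21.807, 74.336, -0, 83.858, -12.336], TCP at [0.234, -0.498, 0.405] pointing down, gripper open.
Joint ranges: [-178.18, 178.18], [-50.72, 133.34], [12.68, 142.11], [-81.47, 261.47], [9.98, 163.14], [-165.26, 165.26]. Speed limits (degrees/s): [136.94, 136.94, 180, 180, 180, 180].

## Interface

Orientations are given as a 3x3 rotation matrix whose columns are the frame's x, y, z axes.
In Python, from workcell import get_obs, capture, camera_params, hand_in gives the robot as it stands.
- The arm moves only by the tool drive_tool, never from a script. Its argument "moves" is a list of rows, each a list of 2 entries, a list of its own where there are three numbers: the shift along the world's x, y, z normalised to -1 to 1, where 1 is 0.15 m, then the turn, a rotation vector about the world's x, y, z normalised to -1 to 1, where 1 is 180 degrees. In form: [[[tx, ty, tz], [ax, ay, az]], ...]. A call has exactly 10 rows; each row is the pose to reach, as a shift and turn from the pose commanded when the call began, turning the shorter way round; what a row does not reach only later rows make up. A row lasts 1/12 s, in which the tool goes at most 41.7 mm and 7.16 degrees, less where a joint would pass 70% of its speed; a pose out of reach is approached as far as the arm can. A call with a number of a shift or a turn outside -1 to 1 is refused whole. A call with a gripper value outside its range is refused whole. "fingers" is the closure, from -1 (fully open) to 1 (shut), set as the call begins (left out, the last holds). The fingers move at their own pace and stop on an object; "newtons" is the grip in N (left out, the last holds). Time passes only in rows, so rows that repeat a pose let the fingers close, or fill a call up. It gives the time, the measured TCP pose, the force, the opening and the grip force at its end, in the units of the state.
- get_obs(): the state, without advancing time (a new reading comes with each control period).
- capture(name): name is "side" or "top" or "wrist"; returns the picture (420x560x3 uint8, blue, green, red); there is no depth.
- camera_params(name): a dict with "mtx" (3x3 intrinsics, pixels), "k1" (the pictures are not rectified: a ray, as slopes to the right and down, at radius r is drawn at 1 + k1 r^2 times it, then the intrinsics apply), "R" (3x3) and "t" (3): a world point X has camera coordinates R X + t. Camera axes: x right, y down, z forward; pixel columns grow to the right and rows downward; lengths in m; the calibration is good to about 2 mm. A picture is of the moment at which its call begins: read the wrist's pose just before it. camera_params takes no time and is no camera call; for the wrist camera it gives the pose at the moment of the call.
- hand_in(): hands the job in; it is judged then, once.
The state is a dict: "t": time; "q": joint angles; "dq": joint speeds; "joint_torque": joint torques, N m; "eef_pos": TCP position; "tool_rot": TCP orientation; "contact_force": force on the tool from outside, world axes, zero at the start; "moment": the same for the moment, N m; "finger_gap": finger opening in m; "grip_force": force on a finger pad.
Only numpy, scipy, OpenCV 4.12 (cv2) and the standard library are available. Lean on these libraries where they do the work, as an engineer would, in place of code of your own. Each camera call takes 0.05 s, during which the arm holds its last target. There are 200 camera calls.

## Working session

There is one attempt and no reset: what is moved stays moved. The work goes in short steps, Python scripts to look and compute and a tool call to move; the robot and the scene stay as the last step left them, time stands still between calls to the robot, and variables do not carry over. Pictures are saved under pics/ and viewed, at most 10 in all, crops included, and the job is handed in when it is done.

Besides the shell and the picture viewer there is one more tool, called after "Call:" as name(argument=value, ...) on one line, values as JSON. drive_tool: Moves the arm, as the interface text tells. Scaled input: -1 to 1 covers 0.15 m each way for a shift and 180 degrees each way for a turn. Its arguments: {"type":"object","properties":{"moves":{"type":"array","items":{"type":"array"}},"fingers":{"type":"number"},"newtons":{"type":"number"}},"required":["moves"]}

```bash
mkdir -p pics; ls; cat > h.py <<'E'
import numpy as np, cv2
from workcell import get_obs, capture, camera_params, hand_in
def ray(cam,u,v,p=None):
    p=p or camera_params(cam); K=np.array(p["mtx"]);R=np.array(p["R"]);t=np.array(p["t"])
    d=np.linalg.inv(K)@[u,v,1]; xd=d[:2]; x=xd.copy()
    for _ in range(20): x=xd/(1+p["k1"]*(x@x))
    return -R.T@t, R.T@np.array([x[0],x[1],1])
def onz(cam,u,v,z,p=None):
    o,d=ray(cam,u,v,p); return o+d*(z-o[2])/d[2]
def proj(cam,X,p=None):
    p=p or camera_params(cam); c=np.array(p["R"])@X+p["t"]; s=c[:2]/c[2]
    s=s*(1+p["k1"]*(s@s)); K=np.array(p["mtx"]); return (K@[s[0],s[1],1])[:2]
E
python3 - <<'E'
from h import *
for n in ["side","top"]:
    im=capture(n); cv2.imwrite(f"pics/{n}0.png",im); p=camera_params(n); print(n,-np.array(p["R"]).T@p["t"],np.array(p["R"]).round(2).tolist())
E
```

```text
pics
side [ 0.41040924 -0.98873576  0.69525123] [[0.99, -0.15, -0.02], [-0.12, -0.67, -0.73], [0.1, 0.73, -0.68]]
top [ 0.3732169  -0.35396026  1.19511952] [[0.03, -1.0, -0.02], [-0.99, -0.02, -0.12], [0.11, 0.03, -0.99]]
```

View pics/top0.png

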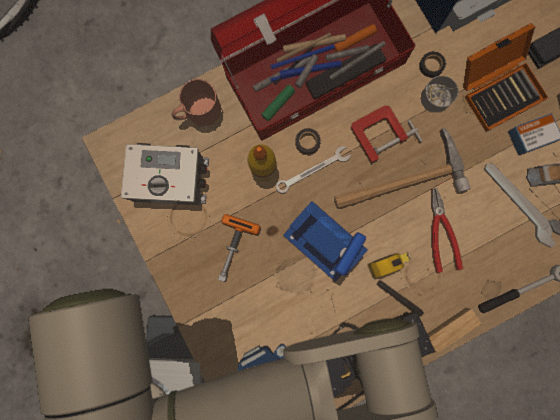

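View pics/side0.png

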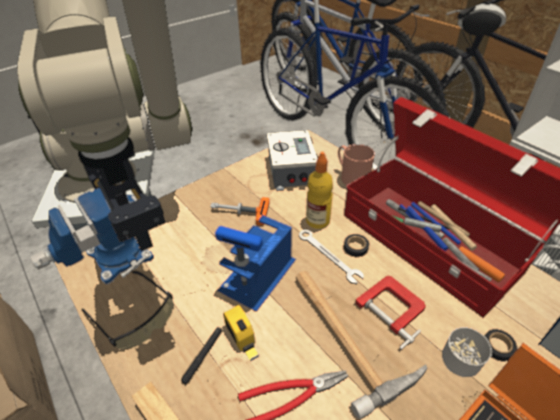

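The top view shows the box at (160,173), the key from handle (241,225) to blade (223,277), the rack at about (325,240) and the fixed hex key at (350,255). The side view agrees. Next I measure these and view an enlarged crop.

```bash
python3 - <<'E'
from h import *
im=cv2.imread("pics/top0.png"); cv2.imwrite("pics/crop0.png",cv2.resize(im[140:285,115:375],None,fx=3,fy=3,interpolation=cv2.INTER_CUBIC))
hsv=cv2.cvtColor(im,cv2.COLOR_BGR2HSV)
m=cv2.inRange(hsv,(5,170,120),(16,255,255)); n,l,s,c=cv2.connectedComponentsWithStats(m)
for i in range(1,n):
    if s[i,4]>60: print("orange",s[i],c[i].round(1))
i=[i for i in range(1,n) if abs(c[i]-[241,225]).max()<15 and s[i,4]>60][0]
print(cv2.minAreaRect(np.argwhere(l==i)[:,::-1].astype(np.float32)))
m=cv2.inRange(hsv,(100,120,40),(125,255,255)); n,l,s,c=cv2.connectedComponentsWithStats(m)
for i in range(1,n):
    if s[i,4]>200: print("blue",s[i],c[i].round(1))
for a in [(241,225),(223,277)]: print(onz("top",*a,.02))
print(onz("top",158,185,.083), onz("top",313,235,.105))
E
```

```text
orange [501  23  33  18 130] [518.6  31.9]
orange [335  25  41  24 256] [355.9  36.2]
orange [468  42  29  19 146] [482.6  51.5]
orange [468  57  57  33 315] [495.2  73.3]
orange [468  73  44  24  75] [490.   84.4]
orange [487  95  56  34 145] [514.8 113.7]
orange [518 115  36  19 174] [538.  123.3]
orange [222 214  37  20 290] [240.  223.9]
((239.65000915527344, 224.55003356933594), (37.631099700927734, 11.384199142456055), 18.43494987487793)
blue [ 284  202   83   76 2595] [327.2 240. ]
[ 0.46616872 -0.24298834  0.02      ]
[ 0.34452529 -0.20536025  0.02      ]
[ 0.54678093 -0.05962822  0.083     ] [ 0.44146705 -0.40768657  0.105     ]
```

View pics/crop0.png

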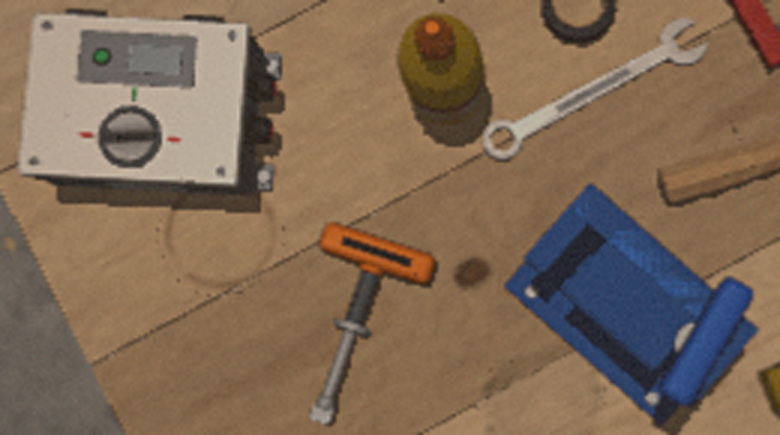

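The crop shows the key clearly, with its blade end at crop (323,415). The lock centre is at crop (130,135), and the free notch is the dark strip near (565,262). I check whether the wrist camera already sees the rack.

```bash
python3 - <<'E'
from h import *
o=get_obs(); print(o["t"],o["eef_pos"],np.round(o["tool_rot"],3).tolist())
p=camera_params("wrist"); print(-np.array(p["R"]).T@p["t"],np.array(p["R"]).round(2).tolist(),p["mtx"])
for X in [(.44,-.41,.105),(.47,-.24,.02),(.54,-.06,.083)]: print(proj("wrist",np.array(X)))
cv2.imwrite("pics/w0.png",capture("wrist"))
E
```

```text
0.1 [ 0.23364803 -0.49785348  0.40421947] [[0.905, 0.425, -0.0], [0.425, -0.905, 0.001], [0.0, -0.001, -1.0]]
[ 0.29930213 -0.46645716  0.38470241] [[0.43, -0.9, -0.0], [-0.87, -0.41, 0.28], [-0.25, -0.12, -0.96]] [[355.088698     0.         273.96322364]
 [  0.         355.088698   215.30988638]
 [  0.           0.           1.        ]]
[ 287.46087503 -115.05510771]
[ 124.69572785 -173.59487938]
[  36.17568709 -197.61993005]
```

View pics/w0.png

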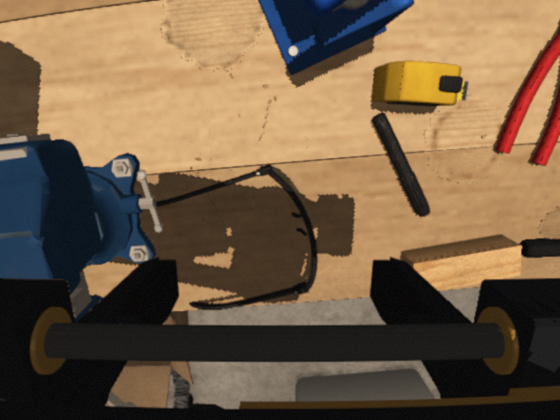

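The wrist view so far shows only the rack's front corner near (290,50), the tape measure, and some blue clamp at lower left. I move to look over the rack and key from the wrist.

Call:
drive_tool(moves=[[[0.2,0.2,0],[0,0,0]],[[0.4,0.4,0],[0,0,0]],[[0.6,0.6,0],[0,0,0]],[[0.8,0.8,0],[0,0,0]],[[1,1,0],[0,0,0]],[[1,1,0],[0,0,0]],[[1,1,0],[0,0,0]],[[1,1,0],[0,0,0]],[[1,1,0],[0,0,0]],[[1,1,0],[0,0,0]]], fingers=-1, newtons=40)

```text
t: 0.98
eef_pos: [0.3828, -0.349, 0.4046]
tool_rot: [[0.906, 0.423, -0.0], [0.423, -0.906, 0.0], [-0.0, -0.0, -1.0]]
contact_force: [0.5, -0.7, -0.4]
finger_gap: 0.0881
grip_force: 0.0
```

```bash
python3 - <<'E'
from h import *
import json
o=get_obs(); print(o["t"],o["eef_pos"])
p=camera_params("wrist"); json.dump({k:np.array(v).tolist() for k,v in p.items()},open("w1.json","w"))
im=capture("wrist"); cv2.imwrite("pics/w1.png",im)
E
```

```text
0.9833 [ 0.38280157 -0.34900545  0.40459822]
```

View pics/w1.png

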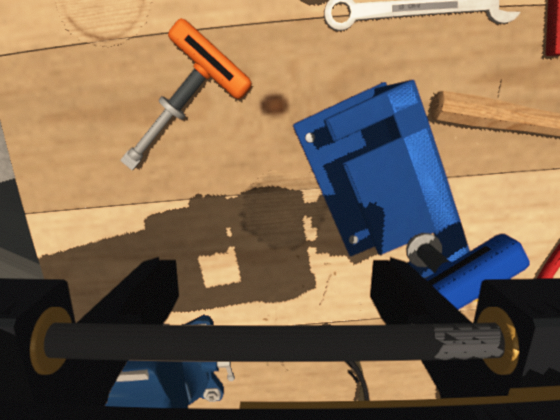

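The key runs from handle (210,58) to blade tip (131,158), with the collar at (175,108). The rack is at about (380,170), with base bolts at (310,137) and (354,238). I enlarge the rack with more contrast.

```bash
python3 - <<'E'
from h import *
im=cv2.imread("pics/w1.png")[70:280,280:480]
cv2.imwrite("pics/crop1.png",cv2.resize(np.clip(im.astype(float)**.7*6,0,255).astype(np.uint8),None,fx=2.8,fy=2.8,interpolation=cv2.INTER_CUBIC))
E
```

```text
(no output)
```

View pics/crop1.png

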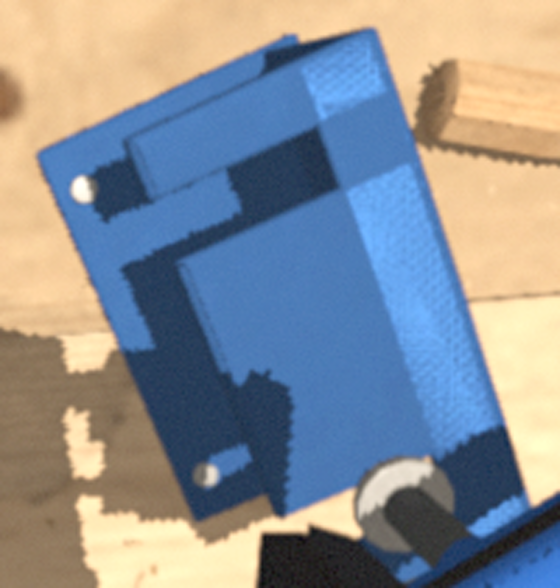

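The crop shows the free notch: left-edge line (152,200)-(318,127), right-edge line (178,260)-(338,188), and a closed end around (328,158). I compute the poses from this.

```bash
cat > m1.py <<'E'
from h import *
import json
p=json.load(open("w1.json")); p["t"]=np.array(p["t"])
f=lambda c,z:onz("wrist",c[0]/2.8+280,c[1]/2.8+70,z,p)
L0,L1,R0,R1=[f(c,.105) for c in [(152,200),(318,127),(178,260),(338,188)]]
print("notch width",np.linalg.norm(L0-R0),np.linalg.norm(L1-R1),"len",np.linalg.norm(L0-L1),np.linalg.norm(R0-R1))
a=(L0+R0)/2;b=(L1+R1)/2;x=(b-a)/np.linalg.norm(b-a);print("yaw",np.degrees(np.arctan2(x[1],x[0])),"seat from end",b-.014*x,"from front",a+.036*x)
im=cv2.imread("pics/w1.png");hsv=cv2.cvtColor(im,cv2.COLOR_BGR2HSV)
m=cv2.inRange(hsv,(3,150,100),(18,255,255));m[120:]=0;m[:,300:]=0
n,l,s,c=cv2.connectedComponentsWithStats(m);i=1+s[1:,4].argmax()
h=cv2.convexHull(np.argwhere(l==i)[:,::-1].astype(np.int32));r=cv2.minAreaRect(h.astype(np.float32));print(r)
bx=np.array([onz("wrist",*q,.02,p) for q in cv2.boxPoints(r)]);print("handle",bx.mean(0),bx.round(3).tolist())
hd=onz("wrist",*r[0],.018,p);tp=onz("wrist",131,158,.014,p);cl=onz("wrist",174,110,.014,p)
d=hd-tp;d[2]=0;print("key len (138)",np.linalg.norm(d),"yaw z",np.degrees(np.arctan2(d[1],d[0])),"collar",cl,np.linalg.norm((cl-hd)[:2]))
d/=np.linalg.norm(d);print("neck",hd-.035*d,tp+.103*d)
# top view: lock etc
q=lambda c,z:onz("top",c[0]/3+115,c[1]/3+140,z)
lk=q((130,135),.083);r1=q((87,134),.08);r2=q((173,139),.08);g=q((134,93),.08)
print("lock",lk,(r1+r2)/2,"yaw y",np.degrees(np.arctan2(*(r1-r2)[1::-1])),"green dir",np.degrees(np.arctan2(*(g-lk)[1::-1])))
c=[q(k,.08) for k in [(36,14),(248,28),(240,184),(22,172)]];print("lid",np.mean(c,0),[np.round(k,3).tolist() for k in c])
print("glue",q((434,30),.21),q((440,80),.1)); print("notch top",q((530,290),0.105))
E
python3 m1.py
```

```text
notch width 0.018545950957783733 0.017879675273997395 len 0.0492147392872944 0.04835336112537518
yaw -40.425653655989144 seat from end [ 0.46882626 -0.3994652   0.105     ] from front [ 0.46975276 -0.40025443  0.105     ]
((207.5082244873047, 59.721923828125), (99.08415222167969, 30.62030029296875), 42.87890625)
handle [ 0.46538877 -0.23973156  0.02      ] [[0.466, -0.19, 0.02], [0.492, -0.201, 0.02], [0.466, -0.289, 0.02], [0.438, -0.279, 0.02]]
key len (138) 0.12834415768800686 yaw z -17.060291171865686 collar [ 0.40752002 -0.22523928  0.014     ] 0.05969263722119878
neck [ 0.43220706 -0.22846721  0.018     ] [ 0.44143801 -0.23130002  0.014     ]
lock [ 0.54679791 -0.06037644  0.083     ] [ 0.54612828 -0.05964343  0.08      ] yaw y 87.94322884484721 green dir -1.0182115245191359
lid [ 0.57467591 -0.0631208   0.08      ] [[0.638, 0.016, 0.08], [0.631, -0.145, 0.08], [0.512, -0.144, 0.08], [0.517, 0.02, 0.08]]
glue [ 0.60216567 -0.29326683  0.21      ] [ 0.59025382 -0.29200503  0.1       ]
notch top [ 0.43673777 -0.36167663  0.105     ]
```

Call:
drive_tool(moves=[[[0.05,0.13,-0.1],[0,0,-0.035]],[[0.11,0.27,-0.25],[0,0,-0.07]],[[0.16,0.4,-0.4],[0,0,-0.105]],[[0.22,0.53,-0.55],[0,0,-0.14]],[[0.27,0.67,-0.7],[0,0,-0.175]],[[0.33,0.8,-0.8],[0,0,-0.21]],[[0.33,0.8,-0.9],[0,0,-0.236]],[[0.33,0.8,-0.9],[0,0,-0.236]],[[0.33,0.8,-0.9],[0,0,-0.236]],[[0.33,0.8,-0.9],[0,0,-0.236]]])

```text
t: 1.87
eef_pos: [0.4331, -0.2289, 0.2705]
tool_rot: [[0.955, -0.297, 0.001], [-0.297, -0.955, -0.001], [0.001, 0.001, -1.0]]
contact_force: [-0.7, 0.4, 0.2]
finger_gap: 0.088
grip_force: 0.0
```

```bash
python3 - <<'E'
from h import *
import json
o=get_obs(); print(o["t"],o["eef_pos"].round(4) if hasattr(o["eef_pos"],"round") else o["eef_pos"],np.round(o["tool_rot"],3).tolist(),np.round(o["q"],2))
json.dump(dict(q=list(map(float,o["q"])),p=list(map(float,o["eef_pos"])),R=np.array(o["tool_rot"]).tolist()),open("s2.json","w"))
p=camera_params("wrist"); json.dump({k:np.array(v).tolist() for k,v in p.items()},open("w2.json","w"))
im=capture("wrist"); cv2.imwrite("pics/w2.png",im)
for X in [(.432,-.229,.014),(.465,-.24,.026),(.4043,-.2202,.014)]: print(proj("wrist",np.array(X)).round(0))
E
```

```text
1.8667 [ 0.4331 -0.2289  0.2705] [[0.955, -0.297, 0.001], [-0.297, -0.955, -0.001], [0.001, 0.001, -1.0]] [-4.174e+01  2.450e+01  9.541e+01 -1.000e-02  6.001e+01  6.554e+01]
[275. 221.]
[276. 175.]
[275. 259.]
```

View pics/w2.png

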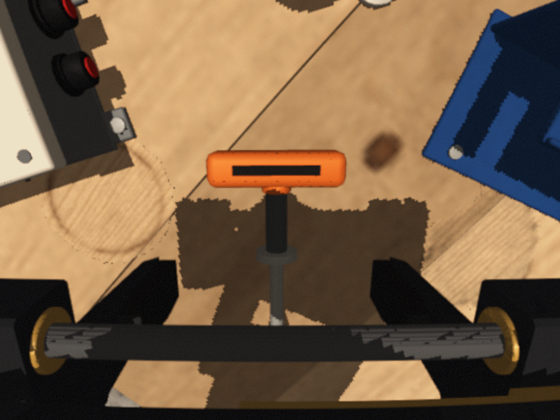

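The view confirms alignment: handle centre (276,169), neck and collar on column 276, collar at row 256 as predicted. I descend and grip.

Call:
drive_tool(moves=[[[0,0,-0.1],[0,0,0]],[[0,0,-0.25],[0,0,0]],[[0,0,-0.4],[0,0,0]],[[0,0,-0.5],[0,0,0]],[[0,0,-0.58],[0,0,0]],[[0,0,-0.64],[0,0,0]],[[0,0,-0.67],[0,0,0]],[[0,0,-0.675],[0,0,0]],[[0,0,-0.675],[0,0,0]],[[0,0,-0.675],[0,0,0]]])

```text
t: 2.75
eef_pos: [0.4333, -0.2281, 0.1692]
tool_rot: [[0.955, -0.298, 0.001], [-0.298, -0.955, -0.001], [0.001, 0.001, -1.0]]
contact_force: [0.8, 0.4, 0.8]
finger_gap: 0.0883
grip_force: 0.0
```

Call:
drive_tool(moves=[[[0,0,0],[0,0,0]],[[0,0,0],[0,0,0]],[[0,0,0],[0,0,0]],[[0,0,0],[0,0,0]],[[0,0,0],[0,0,0]],[[0,0,0],[0,0,0]],[[0,0,0],[0,0,0]],[[0,0,0],[0,0,0]],[[0,0,0],[0,0,0]],[[0,0,0],[0,0,0]]], fingers=1, newtons=45)

```text
t: 3.58
eef_pos: [0.4332, -0.2279, 0.1685]
tool_rot: [[0.955, -0.298, 0.0], [-0.298, -0.955, 0.0], [0.0, -0.0, -1.0]]
contact_force: [-0.4, 0.2, -0.6]
finger_gap: 0.0235
grip_force: 0.0
```

```bash
cat > kin.py <<'E'
# planar arm fit (tool down samples): r=a1+a2 s2+d4 s23 , z=c+a2 c2+d4 c23 
from h import *
import json
from scipy.optimize import least_squares
S=[([-77.195,21.807,74.336,0,83.858,-12.336],[.23365,-.49785,.40422])]
s=json.load(open("s2.json"));S.append((s["q"],s["p"]))
o=get_obs();S.append((list(o["q"]),list(o["eef_pos"])))
print(np.round(o["q"],2),np.round(o["eef_pos"],4),o["finger_gap"],o["grip_force"])
A=[];b=[]
for q,p in S:
    q2,q3=np.radians(q[1]),np.radians(q[2]);r=np.hypot(p[0],p[1])
    A+=[[1,0,np.sin(q2),np.sin(q2+q3),np.cos(q2+q3)],[0,1,np.cos(q2),np.cos(q2+q3),-np.sin(q2+q3)]];b+=[r,p[2]]
x,res,rk,sv=np.linalg.lstsq(np.array(A),np.array(b),rcond=None);print("a1,d1-d6,a2,d4,a3",x.round(4),res,rk,sv)
E
python3 kin.py
```

```text
[-41.64  34.18 101.14   0.    44.68  65.7 ] [ 0.4332 -0.2279  0.1685] 0.023471979594751953 0.0
a1,d1-d6,a2,d4,a3 [0.017  0.0486 0.5286 0.3491 0.0984] [6.57178075e-08] 5 [2.97876085 2.42538556 0.3521335  0.34278985 0.05464257]
```

Call:
drive_tool(moves=[[[0,0,0],[0,0,0]],[[0,0,0],[0,0,0]],[[0,0,0],[0,0,0]],[[0,0,0],[0,0,0]],[[0,0,0.05],[0,0,0]],[[0,0,0.2],[0,0,0]],[[0,0,0.45],[0,0,0]],[[0,0,0.7],[0,0,0]],[[0,0,0.95],[0,0,0]],[[0,0,1],[0,0,0]]])

```text
t: 4.42
eef_pos: [0.4334, -0.2279, 0.3243]
tool_rot: [[0.955, -0.298, 0.007], [-0.298, -0.955, -0.006], [0.008, 0.004, -1.0]]
contact_force: [1.0, -0.9, -1.4]
finger_gap: 0.0135
grip_force: 44.7
```

```bash
python3 kin.py
```

```text
[-41.62  20.34  91.36   0.    67.78  65.7 ] [ 0.4334 -0.2279  0.3243] 0.013527963252040346 44.67093765735626
a1,d1-d6,a2,d4,a3 [0.0223 0.0586 0.5163 0.3482 0.0969] [1.84239008e-07] 5 [2.99070638 2.44044313 0.23359361 0.21032674 0.03330772]
```

```bash
cat > kin.py <<'E'
from h import *
import json
S=json.load(open("S.json")) if __import__("os").path.exists("S.json") else [([-77.195,21.807,74.336,0,83.858,-12.336],[.23365,-.49785,.40422]),([-41.64,34.18,101.14,0,44.68,65.7],[.4332,-.2279,.1685])]
o=get_obs();S.append((list(map(float,o["q"])),list(map(float,o["eef_pos"]))));json.dump(S,open("S.json","w"))
A=[];b=[]
for q,p in S:
    q1,q2,q3=np.radians(q[:3]);r=p[0]*np.cos(q1)+p[1]*np.sin(q1);print("lat",-p[0]*np.sin(q1)+p[1]*np.cos(q1))
    A+=[[1,0,np.sin(q2),np.sin(q2+q3),np.cos(q2+q3)],[0,1,np.cos(q2),np.cos(q2+q3),-np.sin(q2+q3)]];b+=[r,p[2]]
A=np.array(A);b=np.array(b)
for cols in ([0,1,2,3,4],[1,2,3,4],[1,2,3]):
    x,res,rk,sv=np.linalg.lstsq(A[:,cols],b,rcond=None);print(cols,x.round(4),(A[:,cols]@x-b).round(4))
E
python3 - <<'E'
import json
s=json.load(open("s2.json"))
json.dump([([-77.195,21.807,74.336,0,83.858,-12.336],[.23365,-.49785,.40422]),([-41.64,34.18,101.14,0,44.68,65.7],[.4332,-.2279,.1685]),(s["q"],s["p"])],open("S.json","w"))
E
python3 kin.py
```

```text
lat 0.11749884335759002
lat 0.11752141243426331
lat 0.11749305602213339
lat 0.11750435402647574
[0, 1, 2, 3, 4] [0.0022 0.0488 0.5325 0.3502 0.1019] [ 0.0001  0.0002  0.      0.0002  0.0002 -0.0001 -0.0003 -0.0003]
[1, 2, 3, 4] [0.0457 0.5375 0.3509 0.1032] [ 0.0002  0.0004  0.0002 -0.0002  0.     -0.0001 -0.0006 -0.0001]
[1, 2, 3] [0.0995 0.3876 0.372 ] [-0.0234  0.0154  0.0042 -0.0128  0.0077 -0.0038  0.0051  0.0012]
```

```bash
cat > g.py <<'E'
from h import *
from scipy.spatial.transform import Rotation as Ro
SEAT=np.array([.469,-.400,.105]); YAW=np.radians(-40.4)
RK=Ro.from_euler("z",YAW).as_matrix()
def pose(c,L,a,reach=.1545):
    L,a=np.radians([L,a]); k=np.array([np.sin(L),0,np.cos(L)]);e1=np.array([np.cos(L),0,-np.sin(L)])
    z=np.cos(a)*e1+np.sin(a)*np.array([0,-1.,0]); R=RK@np.stack([k,np.cross(z,k),z],1)
    col=SEAT+RK@np.array(c); n=col+.029*R[:,0]; return n-reach*R[:,2],R
def go(P,R,P0=None,R0=None):
    o=get_obs(); P0=np.array(o["eef_pos"]) if P0 is None else P0; R0=np.array(o["tool_rot"]) if R0 is None else R0
    print("target",P.round(4),"shift",((P-P0)/.15).round(3),"turn",(Ro.from_matrix(R@R0.T).as_rotvec()/np.pi).round(4),"deg",np.degrees(Ro.from_matrix(R@R0.T).magnitude()).round(1))
    return P,R
E
python3 - <<'E'
from g import *
p=go(*pose([-.085,.02,.11],60,30)); p=go(*pose([-.085,0,.08],30,30),*p); p=go(*pose([0,0,.018],30,30),*p)
E
```

```text
target [ 0.4355 -0.2438  0.3454] shift [ 0.014 -0.106  0.141] turn [-0.2212 -0.0632 -0.1666] deg 51.1
target [ 0.3771 -0.2204  0.277 ] shift [-0.389  0.156 -0.456] turn [-0.108  -0.1269 -0.    ] deg 30.0
target [ 0.4419 -0.2755  0.215 ] shift [ 0.432 -0.367 -0.413] turn [0. 0. 0.] deg 0.0
```

Call:
drive_tool(moves=[[[0,-0.01,0.05],[-0.028,-0.008,-0.021]],[[0,-0.02,0.08],[-0.055,-0.016,-0.042]],[[0,-0.04,0.1],[-0.083,-0.024,-0.062]],[[0,-0.05,0.12],[-0.11,-0.032,-0.083]],[[0,-0.06,0.14],[-0.138,-0.04,-0.104]],[[0.01,-0.08,0.14],[-0.166,-0.047,-0.125]],[[0.01,-0.1,0.14],[-0.194,-0.055,-0.146]],[[0.014,-0.106,0.14],[-0.221,-0.063,-0.167]],[[0.014,-0.106,0.14],[-0.221,-0.063,-0.167]],[[0.014,-0.106,0.14],[-0.221,-0.063,-0.167]]])

```text
t: 5.25
eef_pos: [0.4352, -0.2434, 0.3389]
tool_rot: [[0.661, -0.75, 0.002], [-0.568, -0.503, -0.651], [0.49, 0.43, -0.759]]
contact_force: [0.3, 0.1, -1.1]
finger_gap: 0.0141
grip_force: 44.7
```

```bash
python3 - <<'E'
from g import *
o=get_obs();print(o["t"],np.round(o["q"],1),np.round(o["eef_pos"],4),o["grip_force"])
go(*pose([-.085,.02,.11],60,30)); p=go(*pose([-.085,0,.08],30,30))
E
```

```text
5.25 [-37.8  19.4  94.  -43.7  48.  125.6] [ 0.4352 -0.2434  0.3389] 44.67035114765167
target [ 0.4355 -0.2438  0.3454] shift [ 0.002 -0.002  0.043] turn [-0.0042 -0.0014  0.0002] deg 0.8
target [ 0.3771 -0.2204  0.277 ] shift [-0.387  0.154 -0.413] turn [-0.1122 -0.1283 -0.0004] deg 30.7
```

```bash
cat > fk.py <<'E'
from g import *
import json
from scipy.optimize import least_squares
rd=np.radians
def fk(q,prm):
    d1,a2,d4,a3,lb,la,d6,o6,s4=prm; q=rd(np.array(q))
    Rz=lambda t:Ro.from_euler("z",t).as_matrix(); Ry=lambda t:Ro.from_euler("y",t).as_matrix()
    R=Rz(q[0])@Ry(q[1]); p=np.array([0,0,d1])+R@[0,0,a2]; R=R@Ry(q[2]); p=p+R@[a3,lb,d4]
    R=R@Rz(s4*q[3])@Ry(q[4]); p=p+R@[0,la,d6]; return p,R@Rz(q[5]*(1)+o6)
def load():
    S=json.load(open("S2.json")); 
    return S
def fit(S):
    best=None
    for s4 in (1,-1):
        f=lambda x:np.concatenate([np.r_[(fk(q,[*x,s4])[0]-p)*10,(fk(q,[*x,s4])[1]-np.array(R)).ravel()] for q,p,R in S])
        for o in (0,np.pi/2,np.pi,-np.pi/2):
            r=least_squares(f,[.15,.53,.35,.1,.06,.06,.1,o])
            if best is None or r.cost<best[0].cost: best=(r,s4)
    return best
E
python3 - <<'E'
from fk import *
s=json.load(open("s2.json")); o=get_obs(); F=lambda o:(list(map(float,o["q"])),list(map(float,o["eef_pos"])),np.array(o["tool_rot"]).tolist())
S=[([-77.195,21.807,74.336,0,83.858,-12.336],[.23365,-.49785,.40422],[[.905,.425,0],[.425,-.905,.001],[0,-.001,-1]]),(s["q"],s["p"],s["R"]),([-41.64,34.18,101.14,0,44.68,65.7],[.4332,-.2279,.1685],[[.955,-.298,0],[-.298,-.955,0],[0,0,-1]]),F(o)]
json.dump(S,open("S2.json","w"))
r,s4=fit(S);print(s4,r.cost,r.x.round(4))
prm=[*r.x,s4];json.dump(list(prm),open("prm.json","w"))
lo=np.array([-178,-50.7,12.7,-81.4,10,-165]);hi=np.array([178,133,142,261.4,163,165])
def ik(P,R,q0):
    f=lambda q:np.r_[(fk(q,prm)[0]-P)*10,(fk(q,prm)[1]-R).ravel()]
    q=least_squares(f,q0,bounds=(lo+.1,hi-.1)); return q.x.round(1),q.cost
q0=np.array(o["q"])
for L in (50,40,30,20):
  for a in (50,30,10,-10):
    out=[]
    for c in ([-.085,0,.08],[0,0,.018],[0,0,0]): out.append(ik(*pose(c,L,a),q0))
    print(L,a,[(x[3],x[4],x[5],round(float(k),5)) for x,k in out])
E
```

```text
1 4.2167886116574215e-06 [ 1.2890e-01  5.3890e-01  3.5020e-01  1.0370e-01  1.1780e-01 -2.0000e-04
  8.4300e-02  1.5707e+00]
50 50 [(np.float64(-74.3), np.float64(57.9), np.float64(162.7), 0.0), (np.float64(-75.6), np.float64(56.7), np.float64(163.8), 0.0), (np.float64(-76.1), np.float64(56.2), np.float64(164.9), 0.00034)]
50 30 [(np.float64(-62.2), np.float64(34.5), np.float64(147.6), 0.0), (np.float64(-66.8), np.float64(33.1), np.float64(153.0), 0.0), (np.float64(-70.5), np.float64(32.1), np.float64(157.4), 0.0)]
50 10 [(np.float64(-8.6), np.float64(18.9), np.float64(89.7), 0.0), (np.float64(-16.3), np.float64(14.7), np.float64(98.8), 0.0), (np.float64(-19.9), np.float64(12.1), np.float64(102.5), 0.0)]
50 -10 [(np.float64(46.0), np.float64(34.3), np.float64(30.4), 0.0), (np.float64(50.2), np.float64(28.7), np.float64(28.1), 0.0), (np.float64(54.3), np.float64(27.0), np.float64(23.4), 0.0)]
40 50 [(np.float64(-74.9), np.float64(55.9), np.float64(164.9), 0.029), (np.float64(-75.4), np.float64(55.0), np.float64(164.9), 0.0351), (np.float64(-75.1), np.float64(54.5), np.float64(164.9), 0
[... 1553 characters left out ...]
t64(164.9), 0.34329), (np.float64(-72.0), np.float64(49.8), np.float64(164.9), 0.38032)]
20 30 [(np.float64(-73.6), np.float64(22.4), np.float64(164.9), 0.24106), (np.float64(-73.1), np.float64(22.7), np.float64(164.9), 0.29343), (np.float64(-72.7), np.float64(22.1), np.float64(164.9), 0.3317)]
20 10 [(np.float64(-79.2), np.float64(10.1), np.float64(164.9), 0.21688), (np.float64(-78.6), np.float64(10.1), np.float64(164.9), 0.27042), (np.float64(-78.7), np.float64(10.1), np.float64(164.9), 0.30917)]
20 -10 [(np.float64(123.1), np.float64(45.6), np.float64(-54.8), 0.0), (np.float64(133.1), np.float64(45.2), np.float64(-62.0), 0.0), (np.float64(135.3), np.float64(47.4), np.float64(-65.1), 0.0)]
```

```bash
cat >> fk.py <<'E'
prm=json.load(open("prm.json"))
lo=np.array([-178,-50.7,12.7,-81.4,10,-165]);hi=np.array([178,133,142,261.4,163,165])
def ik(P,R,q0):
    f=lambda q:np.r_[(fk(q,prm)[0]-P)*10,(fk(q,prm)[1]-R).ravel()]
    q=least_squares(f,np.clip(q0,lo+.2,hi-.2),bounds=(lo+.1,hi-.1)); return q.x,q.cost
E
python3 - <<'E'
from fk import *
q=np.array(get_obs()["q"])
C=[-.1,.03,.11]
for c,L,a in [(C,60,10),(C,60,-10),(C,50,-15),(C,40,-15),(C,30,-15),(C,20,-15),(C,20,0),(C,20,15),(C,20,25),([-.08,0,.015],20,25),([0,0,.015],20,25),([0,0,0],20,25)]:
    P,R=pose(c,L,a); q,k=ik(P,R,q); print(L,a,P.round(3),q.round(1),round(k,5),"tz",R[:,2].round(2))
E
```

```text
60 10 [ 0.391 -0.259  0.361] [-46.8  13.1  97.5 -10.8  39.   92.9] 0.0 tz [ 0.26 -0.45 -0.85]
60 -10 [ 0.356 -0.3    0.361] [-58.1  12.6  98.3  25.9  46.2  55.3] 0.0 tz [ 0.49 -0.19 -0.85]
50 -15 [ 0.33  -0.295  0.348] [-62.6  11.2 104.9  46.2  41.1  32.6] 0.0 tz [ 0.64 -0.21 -0.74]
40 -15 [ 0.314 -0.281  0.333] [-64.7  10.4 111.5  67.2  35.8   9.1] 0.0 tz [ 0.73 -0.28 -0.62]
30 -15 [ 0.299 -0.268  0.315] [-66.7  11.3 117.9  92.6  37.1 -19.4] 0.0 tz [ 0.8  -0.35 -0.48]
20 -15 [ 0.287 -0.258  0.293] [-68.6  14.2 124.  113.4  45.7 -44.2] 0.0 tz [ 0.86 -0.39 -0.33]
20 0 [ 0.309 -0.225  0.295] [-57.7  13.1 124.9 147.4  31.3 -67.5] 0.0 tz [ 0.72 -0.61 -0.34]
20 15 [ 0.339 -0.197  0.293] [ -45.4   15.1  122.4  201.2   29.5 -110.4] 0.0 tz [ 0.52 -0.79 -0.33]
20 25 [ 0.362 -0.184  0.29 ] [ -38.2   17.6  119.1  228.9   37.1 -131.6] 0.0 tz [ 0.37 -0.87 -0.31]
20 25 [ 0.358 -0.22   0.195] [ -43.4   32.5  123.5  209.4   50.4 -110.8] 0.0 tz [ 0.37 -0.87 -0.31]
20 25 [ 0.419 -0.271  0.195] [ -42.8   35.1  111.1  215.1   42.2 -118.4] 0.0 tz [ 0.37 -0.87 -0.31]
20 25 [ 0.419 -0.271  0.18 ] [ -42.8   37.   111.6  213.7   44.2 -116.4] 0.0 tz [ 0.37 -0.87 -0.31]
```

```bash
python3 - <<'E'
from g import *
C=[-.1,.03,.11]
p=go(*pose(C,50,-15)); p=go(*pose(C,20,-15),*p); p=go(*pose(C,20,20),*p);p=go(*pose([-.085,0,.017],20,20),*p);p=go(*pose([0,0,.017],20,20),*p)
E
```

```text
target [ 0.3302 -0.295   0.348 ] shift [-0.7   -0.344  0.06 ] turn [ 0.1183 -0.1753  0.1423] deg 45.9
target [ 0.2871 -0.2583  0.2933] shift [-0.287  0.245 -0.364] turn [-0.108  -0.1269  0.    ] deg 30.0
target [ 0.3502 -0.1901  0.2919] shift [ 0.42   0.455 -0.009] turn [-0.0506  0.0431 -0.1827] deg 35.0
target [ 0.3422 -0.2227  0.1989] shift [-0.053 -0.217 -0.62 ] turn [0. 0. 0.] deg 0.0
target [ 0.4069 -0.2778  0.1989] shift [ 0.432 -0.367  0.   ] turn [0. 0. 0.] deg 0.0
```

Call:
drive_tool(moves=[[[-0.09,-0.04,0.02],[0.014,-0.021,0.017]],[[-0.18,-0.09,0.03],[0.029,-0.043,0.035]],[[-0.27,-0.13,0.04],[0.044,-0.065,0.053]],[[-0.36,-0.17,0.05],[0.059,-0.087,0.071]],[[-0.45,-0.22,0.06],[0.074,-0.109,0.088]],[[-0.54,-0.26,0.06],[0.089,-0.131,0.106]],[[-0.63,-0.3,0.06],[0.104,-0.153,0.124]],[[-0.7,-0.344,0.06],[0.118,-0.175,0.142]],[[-0.7,-0.344,0.06],[0.118,-0.175,0.142]],[[-0.7,-0.344,0.06],[0.118,-0.175,0.142]]])

```text
t: 6.08
eef_pos: [0.3293, -0.2961, 0.3489]
tool_rot: [[0.577, -0.499, 0.646], [-0.496, -0.843, -0.209], [0.649, -0.2, -0.734]]
contact_force: [-0.3, 0.3, -2.2]
finger_gap: 0.0136
grip_force: 44.7
```

Call:
drive_tool(moves=[[[-0.05,0.04,-0.06],[-0.018,-0.021,0]],[[-0.1,0.08,-0.12],[-0.036,-0.042,0]],[[-0.14,0.12,-0.18],[-0.054,-0.063,0]],[[-0.19,0.16,-0.24],[-0.072,-0.084,0]],[[-0.24,0.2,-0.3],[-0.09,-0.106,0]],[[-0.287,0.245,-0.36],[-0.108,-0.127,0]],[[-0.287,0.245,-0.36],[-0.108,-0.127,0]],[[-0.287,0.245,-0.36],[-0.108,-0.127,0]],[[-0.287,0.245,-0.36],[-0.108,-0.127,0]],[[-0.287,0.245,-0.36],[-0.108,-0.127,0]]])

```text
t: 6.92
eef_pos: [0.2871, -0.259, 0.2946]
tool_rot: [[0.257, -0.446, 0.858], [-0.223, -0.891, -0.396], [0.941, -0.089, -0.328]]
contact_force: [0.6, -0.9, -0.9]
finger_gap: 0.0139
grip_force: 44.7
```

```bash
python3 - <<'E'
from g import *
o=get_obs();print(o["t"],np.round(o["q"],1),np.round(o["eef_pos"],4),o["grip_force"])
C=[-.1,.03,.11]
go(*pose(C,20,-15)); p=go(*pose(C,20,20));p=go(*pose([-.085,0,.017],20,20),*p)
E
```

```text
6.9167 [-68.5  14.  123.9 113.6  45.5 -44. ] [ 0.2871 -0.259   0.2946] 44.66810166835785
target [ 0.2871 -0.2583  0.2933] shift [-0.     0.004 -0.009] turn [0.0002 0.0009 0.0018] deg 0.4
target [ 0.3502 -0.1901  0.2919] shift [ 0.42   0.459 -0.018] turn [-0.0501  0.044  -0.181 ] deg 34.7
target [ 0.3422 -0.2227  0.1989] shift [-0.053 -0.217 -0.62 ] turn [0. 0. 0.] deg 0.0
```

Call:
drive_tool(moves=[[[0.06,0.08,0],[-0.008,0.007,-0.03]],[[0.13,0.15,0],[-0.017,0.014,-0.061]],[[0.2,0.23,0],[-0.025,0.021,-0.091]],[[0.27,0.31,0],[-0.033,0.029,-0.121]],[[0.34,0.38,0],[-0.042,0.036,-0.151]],[[0.42,0.457,-0.01],[-0.05,0.044,-0.182]],[[0.42,0.457,-0.01],[-0.05,0.044,-0.182]],[[0.42,0.457,-0.01],[-0.05,0.044,-0.182]],[[0.42,0.457,-0.01],[-0.05,0.044,-0.182]],[[0.42,0.457,-0.01],[-0.05,0.044,-0.182]]])

```text
t: 7.75
eef_pos: [0.3509, -0.1898, 0.2935]
tool_rot: [[0.258, -0.856, 0.448], [-0.223, -0.504, -0.834], [0.94, 0.115, -0.321]]
contact_force: [-1.3, -1.0, -1.1]
finger_gap: 0.0138
grip_force: 44.7
```

```bash
python3 - <<'E'
from g import *
o=get_obs();P,R=np.array(o["eef_pos"]),np.array(o["tool_rot"]);print(o["t"],np.round(o["q"],1),P.round(4))
n=P+.1545*R[:,2]; k=R[:,0]; h=n+.035*k; t=n-.103*k; c=n-.029*k
ims=[]
for cam in ("side","top"):
    im=capture(cam); u=[proj(cam,x) for x in (h,t,c)]; print(cam,np.round(u,1).tolist())
    m=np.mean(u,0).astype(int); x0,y0=np.clip(m-[50,60],0,[460,300]); print("crop",x0,y0)
    # orange centroid
    hsv=cv2.cvtColor(im,cv2.COLOR_BGR2HSV);mk=cv2.inRange(hsv,(3,150,80),(18,255,255)); 
    nn,l,s,cc=cv2.connectedComponentsWithStats(mk); print([cc[i].round(1).tolist() for i in range(1,nn) if s[i,4]>40 and abs(cc[i]-u[0]).max()<40])
    ims.append(cv2.resize(im[y0:y0+120,x0:x0+100],None,fx=4,fy=4,interpolation=cv2.INTER_CUBIC))
cv2.imwrite("pics/held.png",np.hstack(ims))
go(*pose([-.085,0,.017],20,20))
E
```

```text
7.75 [ -41.4   16.   120.6  217.8   32.5 -123.3] [ 0.3509 -0.1898  0.2935]
side [[241.4, 142.4], [229.3, 186.0], [235.4, 164.0]]
crop 185 104
[[240.6, 141.6]]
top [[273.1, 234.9], [259.6, 255.6], [266.4, 245.1]]
crop 216 185
[[273.7, 233.4]]
target [ 0.3422 -0.2227  0.1989] shift [-0.058 -0.221 -0.63 ] turn [-0.0004  0.0009  0.0003] deg 0.2
```

View pics/held.png

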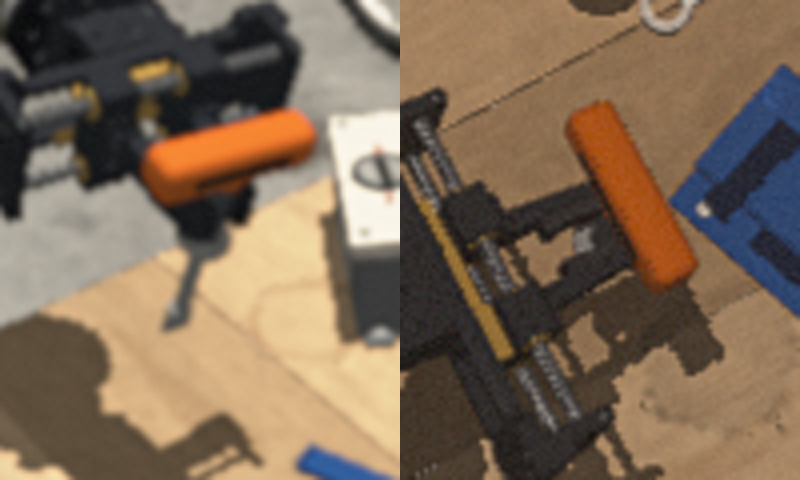

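The held key matches prediction: in the side view the handle is at (240.6,141.6) and the tip at about (228,184.5), within 1.5 px. I move in front of the notch.

Call:
drive_tool(moves=[[[-0.01,-0.03,-0.08],[0,0,0]],[[-0.02,-0.08,-0.2],[0,0,0]],[[-0.03,-0.12,-0.34],[0,0,0]],[[-0.04,-0.16,-0.46],[0,0,0]],[[-0.05,-0.2,-0.56],[0,0,0]],[[-0.058,-0.221,-0.61],[0,0,0]],[[-0.058,-0.221,-0.63],[0,0,0]],[[-0.058,-0.221,-0.63],[0,0,0]],[[-0.058,-0.221,-0.63],[0,0,0]],[[-0.058,-0.221,-0.63],[0,0,0]]])

```text
t: 8.68
eef_pos: [0.3417, -0.2231, 0.1992]
tool_rot: [[0.257, -0.855, 0.451], [-0.222, -0.506, -0.833], [0.94, 0.114, -0.32]]
contact_force: [0.5, 0.5, -1.2]
finger_gap: 0.0136
grip_force: 44.7
```

```bash
python3 - <<'E'
from g import *
o=get_obs();P,R=np.array(o["eef_pos"]),np.array(o["tool_rot"])
print("collar rack",(RK.T@(P+.1545*R[:,2]-.029*R[:,0]-SEAT)).round(4))
n=P+.1545*R[:,2]; k=R[:,0]; h=n+.035*k; t=n-.103*k
for cam in ("side","top"):
    im=capture(cam); u=proj(cam,h); hsv=cv2.cvtColor(im,cv2.COLOR_BGR2HSV);mk=cv2.inRange(hsv,(3,150,80),(18,255,255)); 
    nn,l,s,cc=cv2.connectedComponentsWithStats(mk); print(cam,u.round(1),[cc[i].round(1).tolist() for i in range(1,nn) if s[i,4]>40 and abs(cc[i]-u).max()<40])
go(*pose([0.003,0,.017],20,20))
E
```

```text
collar rack [-0.085  -0.0007  0.0174]
side [242.3 190.3] [[241.8, 189.9]]
top [290.8 242.6] [[291.2, 240.8]]
target [ 0.4092 -0.2797  0.1989] shift [ 0.45  -0.378 -0.002] turn [-0.      0.001   0.0005] deg 0.2
```

Call:
drive_tool(moves=[[[0.03,-0.025,0],[0,0,0]],[[0.09,-0.075,0],[0,0,0]],[[0.16,-0.134,0],[0,0,0]],[[0.23,-0.193,0],[0,0,0]],[[0.3,-0.252,0],[0,0,0]],[[0.36,-0.302,0],[0,0,0]],[[0.41,-0.344,0],[0,0,0]],[[0.44,-0.37,0],[0,0,0]],[[0.45,-0.378,0],[0,0,0]],[[0.45,-0.378,0],[0,0,0]]])

```text
t: 9.62
eef_pos: [0.4092, -0.2799, 0.1986]
tool_rot: [[0.258, -0.855, 0.45], [-0.223, -0.506, -0.833], [0.94, 0.115, -0.321]]
contact_force: [0.5, 0.5, -1.5]
finger_gap: 0.0137
grip_force: 44.7
```

```bash
python3 - <<'E'
from g import *
o=get_obs();P,R=np.array(o["eef_pos"]),np.array(o["tool_rot"])
print("collar rack",(RK.T@(P+.1545*R[:,2]-.029*R[:,0]-SEAT)).round(4),o["contact_force"],o["moment"])
cv2.imwrite("pics/ins_s.png",capture("side"));cv2.imwrite("pics/ins_t.png",capture("top"))
E
```

```text
collar rack [ 0.0031 -0.0003  0.0167] [ 0.46004412  0.45540162 -1.52755128] [ 0.5968073   0.24651069 -0.01317063]
```

Call:
drive_tool(moves=[[[0,0,-0.01],[0,0,0]],[[0,0,-0.02],[0,0,0]],[[0,0,-0.03],[0,0,0]],[[0,0,-0.04],[0,0,0]],[[0,0,-0.05],[0,0,0]],[[0,0,-0.06],[0,0,0]],[[0,0,-0.067],[0,0,0]],[[0,0,-0.073],[0,0,0]],[[0,0,-0.073],[0,0,0]],[[0,0,-0.073],[0,0,0]]])

```text
t: 10.55
eef_pos: [0.409, -0.2799, 0.1875]
tool_rot: [[0.258, -0.855, 0.449], [-0.223, -0.505, -0.834], [0.94, 0.115, -0.321]]
contact_force: [0.9, -0.0, -1.3]
finger_gap: 0.0137
grip_force: 44.7
```

Call:
drive_tool(moves=[[[0,0,0],[0,0,0]],[[0,0,0],[0,0,0]],[[0,0,0],[0,0,0]],[[0,0,0],[0,0,0]],[[0,0,0],[0,0,0]],[[0,0,0],[0,0,0]],[[0,0,0],[0,0,0]],[[0,0,0],[0,0,0]],[[0,0,0],[0,0,0]],[[0,0,0],[0,0,0]]], fingers=-0.3)

```text
t: 11.38
eef_pos: [0.409, -0.2799, 0.1876]
tool_rot: [[0.258, -0.855, 0.449], [-0.223, -0.505, -0.834], [0.94, 0.115, -0.321]]
contact_force: [0.7, 0.6, -1.4]
finger_gap: 0.0573
grip_force: 0.5
```

```bash
cat > chk.py <<'E'
from g import *
# hanging key handle: predicted vs seen
h=SEAT+[0,0,.064]
for cam in ("side","top"):
    im=capture(cam); u=proj(cam,h); hsv=cv2.cvtColor(im,cv2.COLOR_BGR2HSV);mk=cv2.inRange(hsv,(3,150,80),(18,255,255)); 
    nn,l,s,cc=cv2.connectedComponentsWithStats(mk)
    for i in range(1,nn):
        if s[i,4]>40 and abs(cc[i]-u).max()<45:
            r=cv2.minAreaRect(np.argwhere(l==i)[:,::-1].astype(np.float32)); bp=cv2.boxPoints(r); e=sorted([(np.linalg.norm(bp[j]-bp[(j+1)%4]),j) for j in range(4)])[-1][1]
            A,B=onz(cam,*bp[e],.178),onz(cam,*bp[(e+1)%4],.178); d=(A-B)*np.sign((A-B)[1])
            print(cam,u.round(1),cc[i].round(1),r,"centre@.178",onz(cam,*r[0],.178).round(4),"yaw y",np.degrees(np.arctan2(d[1],d[0])).round(1))
E
python3 chk.py; python3 - <<'E'
from g import *
o=get_obs();print(o["t"],o["contact_force"]);cur=(np.array(o["eef_pos"]),np.array(o["tool_rot"]))
P,R=cur; p=go(P-.06*R[:,2],R)
p=go(p[0]+[-.05,.05,.1],R,*p)
C=[-.1,.03,.11];p=go(*pose(C,20,-15),*p)
E
```

```text
side [268.4 205.3] [264.7 205.5] ((264.74212646484375, 205.07162475585938), (14.38321304321289, 40.04589080810547), 29.47589111328125) centre@.178 [ 0.4609 -0.408   0.178 ] yaw y 62.7
top [311.  219.5] [309.7 221.8] ((309.8251647949219, 221.802978515625), (44.67518997192383, 11.493617057800293), 29.981639862060547) centre@.178 [ 0.4635 -0.3972  0.178 ] yaw y 61.2
top [311.  219.5] [292.5 243.7] ((292.4670104980469, 242.7405548095703), (25.059173583984375, 3.2052431106567383), 60.945396423339844) centre@.178 [ 0.4203 -0.363   0.178 ] yaw y 30.4
11.4833 [ 0.79152202 -0.11472097 -0.83652927]
target [ 0.3821 -0.2299  0.2069] shift [-0.18   0.333  0.129] turn [0. 0. 0.] deg 0.0
target [ 0.3321 -0.1799  0.3069] shift [-0.333  0.333  0.667] turn [0. 0. 0.] deg 0.0
target [ 0.2871 -0.2583  0.2933] shift [-0.3   -0.523 -0.09 ] turn [ 0.0502 -0.0427  0.1835] deg 35.1
```

Call:
drive_tool(moves=[[[-0.03,0.06,0.02],[0,0,0]],[[-0.08,0.15,0.06],[0,0,0]],[[-0.13,0.25,0.1],[0,0,0]],[[-0.18,0.333,0.129],[0,0,0]],[[-0.25,0.4,0.25],[0,0,0]],[[-0.33,0.5,0.42],[0,0,0]],[[-0.42,0.58,0.6],[0,0,0]],[[-0.5,0.66,0.78],[0,0,0]],[[-0.51,0.67,0.8],[0,0,0]],[[-0.51,0.67,0.8],[0,0,0]]])

```text
t: 12.32
eef_pos: [0.3318, -0.1785, 0.3087]
tool_rot: [[0.256, -0.855, 0.45], [-0.221, -0.505, -0.834], [0.941, 0.114, -0.318]]
contact_force: [0.3, -0.0, -1.8]
finger_gap: 0.0569
grip_force: 0.7
```

```bash
python3 chk.py; python3 - <<'E'
from fk import *
o=get_obs();print(o["t"],np.round(o["q"],1));C=[-.1,.03,.11]
p=go(*pose(C,20,-15));p=go(*pose(C,50,-15),*p)
E
```

```text
12.4167 [ -42.3   12.5  122.4  218.    30.7 -124.4]
target [ 0.2871 -0.2583  0.2933] shift [-0.303 -0.525 -0.09 ] turn [ 0.05   -0.0429  0.1836] deg 35.1
target [ 0.3302 -0.295   0.348 ] shift [ 0.287 -0.245  0.364] turn [ 0.108   0.1269 -0.    ] deg 30.0
```

```bash
python3 - <<'E'
from g import *
a=capture("side");b=capture("top")
cv2.imwrite("pics/chk1.png",np.hstack([cv2.resize(a[130:300,190:330],None,fx=2.8,fy=2.8),cv2.resize(b[160:330,220:360],None,fx=2.8,fy=2.8)]))
E
```

```text
(no output)
```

View pics/chk1.png

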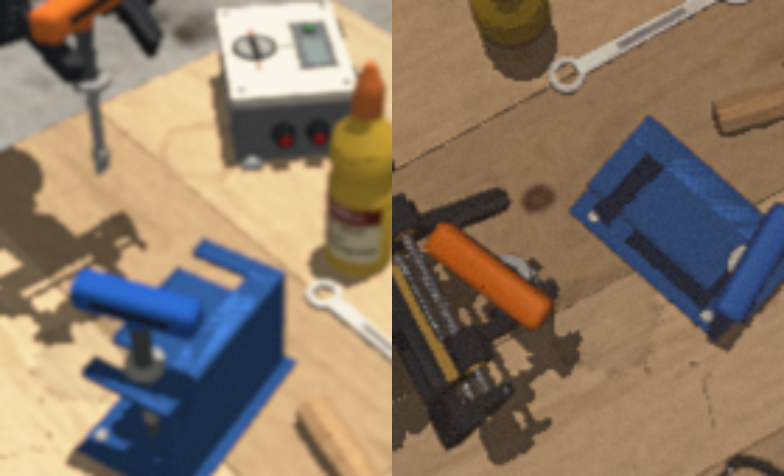

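The key did not stay in the notch. It came along riding on the open fingers, with its cross-handle bridging them: orange handle at top-view crop (490,275), the notch empty. My retreat rose while the fingers were under the handle. I close the fingers on the neck again.

Call:
drive_tool(moves=[[[0,0,0],[0,0,0]],[[0,0,0],[0,0,0]],[[0,0,0],[0,0,0]],[[0,0,0],[0,0,0]],[[0,0,0],[0,0,0]],[[0,0,0],[0,0,0]],[[0,0,0],[0,0,0]],[[0,0,0],[0,0,0]],[[0,0,0],[0,0,0]],[[0,0,0],[0,0,0]]], fingers=1, newtons=45)

```text
t: 13.35
eef_pos: [0.3325, -0.1794, 0.3076]
tool_rot: [[0.258, -0.855, 0.449], [-0.223, -0.505, -0.834], [0.94, 0.115, -0.321]]
contact_force: [-0.3, 0.5, -1.1]
finger_gap: 0.0111
grip_force: 44.2
```

```bash
cat > held.py <<'E'
from g import *
o=get_obs();P,R=np.array(o["eef_pos"]),np.array(o["tool_rot"]);print(o["t"],o["finger_gap"],o["grip_force"])
n=P+.1545*R[:,2]; k=R[:,0]; h=n+.035*k; rays=[]
for cam in ("side","top"):
    im=capture(cam); cv2.imwrite(f"pics/h_{cam}.png",im); hsv=cv2.cvtColor(im,cv2.COLOR_BGR2HSV);mk=cv2.inRange(hsv,(3,150,80),(18,255,255)); u=proj(cam,h)
    nn,l,s,cc=cv2.connectedComponentsWithStats(mk); c=[i for i in range(1,nn) if s[i,4]>150 and abs(cc[i]-u).max()<50]
    for i in c: r=cv2.minAreaRect(np.argwhere(l==i)[:,::-1].astype(np.float32)); print(cam,u.round(1),cc[i].round(1),r,s[i,4]); rays.append(ray(cam,*cc[i])); print([ (np.linalg.norm(0)) ] and (l==i).sum())
A=sum(np.eye(3)-np.outer(d,d)/(d@d) for o_,d in rays);b=sum((np.eye(3)-np.outer(d,d)/(d@d))@o_ for o_,d in rays)
X=np.linalg.solve(A,b);print("handle tri",X.round(4),"in tool (x,y,z)",(R.T@(X-P)).round(4),"world err",(X-h).round(4))
E
python3 held.py
```

```text
13.35 0.011134061947842047 44.21091385331238
side [231.1 134.3] [225.8 132.9] ((225.75389099121094, 132.5647735595703), (14.540276527404785, 39.22995376586914), 30.256441116333008) 518
518
top [266.8 244.4] [259.1 248.8] ((258.9578857421875, 249.15289306640625), (50.99919891357422, 14.384389877319336), 28.393020629882812) 679
679
handle tri [ 0.4018 -0.3023  0.287 ] in tool (x,y,z) [0.026  0.0005 0.1402] world err [-0.0092  0.0137 -0.0038]
```

```bash
python3 - <<'E'
from g import *
im=cv2.imread("pics/h_side.png"); hsv=cv2.cvtColor(cv2.GaussianBlur(im,(3,3),0),cv2.COLOR_BGR2HSV)
S=hsv[...,1]
for r in range(140,200,3): print(r,' '.join(f"{v:3d}" for v in S[r,205:250:2]))
o=get_obs();P,R=np.array(o["eef_pos"]),np.array(o["tool_rot"])
X=np.array([.4018,-.3023,.287])
for nm,k in (("vert",np.array([0,0,1.])),("lean",R[:,0])): print(nm,[proj("side",X-d*k).round(1).tolist() for d in (0,.035,.064,.138)],[proj("top",X-d*k).round(1).tolist() for d in (0,.064,.138)])
E
```

```text
140  10  20   5  18 177 202 202 201 200 202 205 209 192  80  21   4  27  31  31  31  31  33  32
143  23  24  22  50 189 207 204 202 202 205 208 193 106   0   9   9  10  27  29  28  28  28  29
146  25  25  24  28 108 208 207 207 208 207 200 137  20  20   6   9  19  25  28  27  27  27  26
149  24  24  24  27  71 167 196 209 207 202 158  32  18  16  22   0  28  27  27  28  29  27  27
152  23  23  24  24  25  32  59  99 172 168  49   0  26  26  22  22  27  27  28  26  26  27  27
155  25  24  26  26  26  26  17  17  18   0   0   9  23  25  26  27  27  26  26  26  26  31  45
158  23  24  23  24  25  27  25  16  15  15  15  21  25  26  27  26  25  28  36  53  70  80  84
161  26  26  24  25  27  26  27  25  12  20  26  28  26  26  28  40  58  80  89  89  87  86  86
164  26  25  25  25  25  25  25  22  15  24  24  28  45  67  81  91  93  91  91  89  88  86  86
167  25  25  25  25  26  26  25  19  22  54  73  85  91  91  90  91  92  92  92  90  90  87  87
170  24  25  25  25  27  33  32  18  55  95  98  94  91  89  89  90  89  90  88  88  88  88  87
173  24  27  39  58  83  92  54  13  40  92 
[... 357 characters left out ...]
00 101 100  99  99  99  99 100 100 100 101 101  99  99  98  99  98  98 101  99
188 100  98  98  99 102 103 102 101  99  98  99  98 100  99 101 102 100  99 101  99  98  98 100
191 100 100  99  99  99 101 104 105 103  99 100 100  99  99 101  98 100 101  99 101  99  99  97
194 100 101 101 100  99  98 101 102 103 103 100  99  99 100 100  98  98  99 100 102  99  98  99
197 100  99  99 100 100  99  98  99 101 105 105 102 100  99  99 101 100  99  99 101 101 100  98
vert [[226.3, 132.8], [228.2, 147.7], [229.6, 159.3], [233.1, 186.8]] [[259.1, 249.4], [260.9, 250.5], [262.8, 251.6]]
lean [[226.3, 132.8], [223.5, 145.2], [221.2, 154.8], [216.1, 177.2]] [[259.1, 249.4], [253.1, 258.9], [247.1, 268.6]]
```

```bash
sed -i 's/def pose(c,L,a,reach=.1545):/def pose(c,L,a,reach=.1402,off=.038):/; s/n=col+.029\*R/n=col+off*R/' g.py; python3 - <<'E'
from g import *
p=go(*pose([-.085,0,.02],20,20)); p=go(*pose([0.003,0,.02],20,20),*p); p=go(*pose([0.003,0,.0055],20,20),*p)
E
```

```text
target [ 0.351  -0.2366  0.2058] shift [ 0.123 -0.381 -0.679] turn [-0.0003  0.0006  0.0008] deg 0.2
target [ 0.418  -0.2936  0.2058] shift [ 0.447 -0.38   0.   ] turn [0. 0. 0.] deg 0.0
target [ 0.418  -0.2936  0.1913] shift [ 0.     0.    -0.097] turn [0. 0. 0.] deg 0.0
```

Call:
drive_tool(moves=[[[0.01,-0.05,-0.08],[0,0,0]],[[0.03,-0.12,-0.2],[0,0,0]],[[0.06,-0.19,-0.34],[0,0,0]],[[0.08,-0.26,-0.48],[0,0,0]],[[0.1,-0.32,-0.58],[0,0,0]],[[0.12,-0.37,-0.65],[0,0,0]],[[0.123,-0.38,-0.68],[0,0,0]],[[0.123,-0.38,-0.68],[0,0,0]],[[0.123,-0.38,-0.68],[0,0,0]],[[0.123,-0.38,-0.68],[0,0,0]]])

```text
t: 14.28
eef_pos: [0.3509, -0.236, 0.2062]
tool_rot: [[0.258, -0.855, 0.45], [-0.222, -0.506, -0.834], [0.94, 0.115, -0.321]]
contact_force: [-0.1, -1.7, -1.9]
finger_gap: 0.0114
grip_force: 44.2
```

```bash
python3 held.py; python3 - <<'E'
from g import *
im=cv2.imread("pics/h_side.png"); S=cv2.cvtColor(cv2.GaussianBlur(im,(3,3),0),cv2.COLOR_BGR2HSV)[...,1]
o=get_obs();P,R=np.array(o["eef_pos"]),np.array(o["tool_rot"]);n=P+.1402*R[:,2]; k=R[:,0]
u=[proj("side",n+d*k).round(1).tolist() for d in (.026,-.038,-.112)];print(u)
t=np.array(u[2]).astype(int)
for r in range(t[1]-26,t[1]+10,3): print(r,t[0]-14,' '.join(f"{v:3d}" for v in S[r,t[0]-14:t[0]+18:2]))
E
```

```text
14.2833 0.01136050757667244 44.22248375049094
side [247.  191.2] [241.6 189.4] ((241.4000244140625, 189.1999969482422), (13.416407585144043, 40.24921798706055), 26.56505012512207) 503
503
top [297.4 238. ] [290.  241.8] ((290.0888671875, 242.16162109375), (46.13164520263672, 12.812774658203125), 28.73979377746582) 542
542
handle tri [ 0.4205 -0.3581  0.1841] in tool (x,y,z) [ 0.0243 -0.0003  0.1402] world err [-0.0089  0.0145 -0.0055]
[[242.3, 188.8], [236.5, 206.9], [230.6, 225.3]]
199 216  98  99 100 101 105 105 107 192 201 197 197 198 202 206 183  34
202 216  98 100  98 100 101 104 111 172 205 203 203 203 206 190  90  50
205 216  95 100 100  99  99 101 112 158 205 206 207 209 201 143  78  93
208 216  98 100 100 101  98  97 101 106 110 143 184 195 158  65  95  99
211 216 100 101 100 100 101  99  98  99  94  67  27  29  47  83 100 103
214 216  99 100 100 100  99 100 101  98  98  78  29  84  99 100 101 103
217 216  97  99  99 100  99  99 100 101  95  58  53  98 104 102 102 101
220 216  92  94  94  97 100 101 100  91  63  28  65  96 101  98  94  95
223 216  94  96  91  93  99 101 102  92  49  12  39  87  93  93  93  92
226 216  62  96 159 152 116  64  25  71  56  57  87  94  96  93  96  97
229 216 119 192 200 200 200 197 193 184 169 138  89  37  47  91 101  99
232 216 183 198 198 199 198 198 198 199 199 199 198 196 180 125 106 141
```

Call:
drive_tool(moves=[[[0.03,-0.026,0],[0,0,0]],[[0.09,-0.079,0],[0,0,0]],[[0.15,-0.132,0],[0,0,0]],[[0.21,-0.185,0],[0,0,0]],[[0.27,-0.238,0],[0,0,0]],[[0.33,-0.29,0],[0,0,0]],[[0.38,-0.335,0],[0,0,0]],[[0.42,-0.37,0],[0,0,0]],[[0.43,-0.38,0],[0,0,0]],[[0.43,-0.38,0],[0,0,0]]])

```text
t: 15.22
eef_pos: [0.4157, -0.2936, 0.2057]
tool_rot: [[0.258, -0.855, 0.45], [-0.223, -0.505, -0.834], [0.94, 0.115, -0.321]]
contact_force: [-0.3, 0.1, -2.3]
finger_gap: 0.0109
grip_force: 44.2
```

Call:
drive_tool(moves=[[[0,0,-0.01],[0,0,0]],[[0,0,-0.02],[0,0,0]],[[0,0,-0.035],[0,0,0]],[[0,0,-0.05],[0,0,0]],[[0,0,-0.065],[0,0,0]],[[0,0,-0.08],[0,0,0]],[[0,0,-0.09],[0,0,0]],[[0,0,-0.1],[0,0,0]],[[0,0,-0.1],[0,0,0]],[[0,0,-0.1],[0,0,0]]])

```text
t: 16.05
eef_pos: [0.4157, -0.2936, 0.1915]
tool_rot: [[0.256, -0.855, 0.45], [-0.22, -0.505, -0.835], [0.941, 0.115, -0.318]]
contact_force: [-1.4, 3.2, 7.2]
finger_gap: 0.0113
grip_force: 43.3
```

Call:
drive_tool(moves=[[[0,0,0],[0,0,0]],[[0,0,0],[0,0,0]],[[0,0,0],[0,0,0]],[[0,0,0],[0,0,0]],[[0,0,0],[0,0,0]],[[0,0,0],[0,0,0]],[[0,0,-0.015],[0,0,0]],[[0,0,-0.03],[0,0,0]],[[0,0,-0.045],[0,0,0]],[[0,0,-0.055],[0,0,0]]], fingers=-0.3)

```text
t: 16.88
eef_pos: [0.4155, -0.2935, 0.182]
tool_rot: [[0.258, -0.855, 0.449], [-0.223, -0.505, -0.834], [0.94, 0.115, -0.321]]
contact_force: [-0.3, 1.0, -0.6]
finger_gap: 0.0576
grip_force: 0.1
```

```bash
python3 chk.py; python3 -c "
from g import *
o=get_obs();print(o['contact_force'],o['moment'])
for c in ('side','top'): print(c,proj(c,SEAT+[0,0,.064]),proj(c,SEAT+RK@np.array([.02,0,.064])),proj(c,SEAT+[0,0,.074]))"
```

```text
side [268.4 205.3] [270.  208.9] ((270.80987548828125, 209.18687438964844), (14.775613784790039, 45.45637893676758), 58.73627471923828) centre@.178 [ 0.4711 -0.4222  0.178 ] yaw y 32.4
top [311.  219.5] [312.7 216.8] ((312.78656005859375, 216.75843811035156), (44.943912506103516, 11.765976905822754), 57.9946174621582) centre@.178 [ 0.4739 -0.403   0.178 ] yaw y 33.0
[-0.22885681  0.18940138 -0.22897981] [0.48856443 0.19736622 0.00277407]
side [268.42750994 205.33848039] [276.80583019 208.70165859] [268.24094502 201.62254146]
top [311.03646241 219.51632922] [317.51271019 212.25114891] [311.26657059 219.06212059]
```

Call:
drive_tool(moves=[[[-0.01,0.018,-0.008],[0,0,0]],[[-0.025,0.046,-0.01],[0,0,0]],[[-0.05,0.093,-0.01],[0,0,0]],[[-0.075,0.139,-0.01],[0,0,0]],[[-0.1,0.185,-0.01],[0,0,0]],[[-0.125,0.232,-0.01],[0,0,0]],[[-0.15,0.278,-0.01],[0,0,0]],[[-0.17,0.315,-0.01],[0,0,0]],[[-0.19,0.352,-0.01],[0,0,0]],[[-0.19,0.352,-0.01],[0,0,0]]])

```text
t: 17.82
eef_pos: [0.3865, -0.2396, 0.1807]
tool_rot: [[0.259, -0.855, 0.45], [-0.224, -0.506, -0.833], [0.94, 0.115, -0.322]]
contact_force: [0.3, -0.0, 0.2]
finger_gap: 0.0573
grip_force: 0.0
```

```bash
python3 chk.py; python3 -c "
from g import *
o=get_obs();print(o['contact_force'],o['q'])
C=[-.1,.03,.11]
p=go(*pose(C,20,-15));p=go(*pose(C,50,-15),*p)"
```

```text
side [268.4 205.3] [268.6 207.3] ((269.3494873046875, 207.25209045410156), (14.470331192016602, 43.563636779785156), 58.73626708984375) centre@.178 [ 0.469 -0.416  0.178] yaw y 32.6
top [311.  219.5] [314.1 217.5] ((314.03076171875, 217.5538787841797), (44.652503967285156, 11.411192893981934), 60.255123138427734) centre@.178 [ 0.4723 -0.4056  0.178 ] yaw y 30.7
[-0.42012915  0.06263536  0.45803699] [ -43.6231701    35.29356574  118.87614979  203.62302837   47.03699656
 -107.59884743]
target [ 0.3018 -0.2659  0.297 ] shift [-0.568 -0.169  0.775] turn [ 0.0502 -0.0427  0.1834] deg 35.1
target [ 0.3446 -0.3024  0.3432] shift [ 0.286 -0.243  0.308] turn [ 0.108   0.1269 -0.    ] deg 30.0
```

Call:
drive_tool(moves=[[[-0.1,0.08,0.1],[0,0,0]],[[-0.2,0.12,0.25],[0,0,0]],[[-0.3,0.12,0.45],[0.008,-0.007,0.03]],[[-0.36,0.08,0.6],[0.017,-0.014,0.06]],[[-0.43,0.02,0.75],[0.025,-0.021,0.092]],[[-0.5,-0.06,0.78],[0.033,-0.028,0.122]],[[-0.57,-0.14,0.78],[0.042,-0.036,0.153]],[[-0.57,-0.17,0.78],[0.05,-0.043,0.183]],[[-0.57,-0.17,0.78],[0.05,-0.043,0.183]],[[-0.57,-0.17,0.78],[0.05,-0.043,0.183]]])

```text
t: 18.75
eef_pos: [0.3019, -0.2665, 0.2983]
tool_rot: [[0.25, -0.488, 0.837], [-0.215, -0.87, -0.443], [0.944, -0.069, -0.322]]
contact_force: [0.8, 0.4, -0.3]
finger_gap: 0.0574
grip_force: 0.0
```

Call:
drive_tool(moves=[[[0,-0.02,0.05],[0.018,0.021,0]],[[0,-0.04,0.1],[0.036,0.042,0]],[[0,-0.06,0.2],[0.054,0.063,0]],[[0.05,-0.1,0.3],[0.072,0.084,0]],[[0.1,-0.14,0.4],[0.09,0.106,0]],[[0.15,-0.2,0.5],[0.108,0.127,0]],[[0.15,-0.2,0.5],[0.108,0.127,0]],[[0.15,-0.2,0.5],[0.108,0.127,0]],[[0.15,-0.2,0.5],[0.108,0.127,0]],[[0.15,-0.2,0.5],[0.108,0.127,0]]])

```text
t: 19.58
eef_pos: [0.3251, -0.2957, 0.373]
tool_rot: [[0.574, -0.534, 0.621], [-0.49, -0.832, -0.261], [0.656, -0.154, -0.739]]
contact_force: [0.9, -0.2, -0.2]
finger_gap: 0.0575
grip_force: 0.0
```

```bash
cat >> g.py <<'E'
def down(x,y,z,yaw):
    c,s=np.cos(np.radians(yaw)),np.sin(np.radians(yaw)); return np.array([x,y,z]),np.array([[c,s,0],[s,-c,0],[0,0,-1.]])
E
python3 chk.py; python3 - <<'E'
from fk import *
o=get_obs();P0,R0=np.array(o["eef_pos"]),np.array(o["tool_rot"]);q=np.array(o["q"]);print(o["t"],q.round(1))
P,R=go(*down(.4723,-.4056,.42,31))
rv=Ro.from_matrix(R@R0.T).as_rotvec()
for f in (.25,.5,.75,1):
    q,k=ik(P0+f*(P-P0),Ro.from_rotvec(rv*f).as_matrix()@R0,q);print(f,q.round(1),round(k,5))
E
```

```text
side [268.4 205.3] [269.1 207.1] ((270.0538330078125, 207.46922302246094), (13.519783973693848, 42.543914794921875), 60.2551155090332) centre@.178 [ 0.4703 -0.4169  0.178 ] yaw y 30.8
top [311.  219.5] [314.1 217.6] ((314.0782470703125, 217.53070068359375), (44.644187927246094, 11.42365837097168), 60.06848907470703) centre@.178 [ 0.4723 -0.4057  0.178 ] yaw y 30.9
19.6833 [-62.8   8.7 103.3  41.2  41.   38. ]
target [ 0.4723 -0.4056  0.42  ] shift [ 0.983 -0.735  0.319] turn [-0.0465  0.2438  0.355 ] deg 78.0
0.25 [-59.8  13.2  93.2  28.8  53.4  35.2] 0.0
0.5 [-56.9  18.   82.7  18.7  66.3  28.9] 0.0
0.75 [-54.1  23.2  71.7   9.5  79.1  19.6] 0.0
1 [-51.5  28.8  60.2   0.   91.1   7.5] 0.0
```

Call:
drive_tool(moves=[[[0.05,-0.04,0.03],[-0.004,0.022,0.032]],[[0.15,-0.11,0.06],[-0.008,0.044,0.064]],[[0.25,-0.18,0.09],[-0.012,0.066,0.096]],[[0.36,-0.26,0.12],[-0.017,0.088,0.128]],[[0.47,-0.34,0.15],[-0.021,0.11,0.16]],[[0.58,-0.42,0.18],[-0.025,0.132,0.192]],[[0.69,-0.5,0.22],[-0.029,0.154,0.224]],[[0.8,-0.58,0.26],[-0.033,0.175,0.256]],[[0.9,-0.66,0.3],[-0.038,0.197,0.288]],[[0.983,-0.735,0.32],[-0.042,0.22,0.32]]])

```text
t: 20.52
eef_pos: [0.4733, -0.4063, 0.4203]
tool_rot: [[0.902, 0.425, 0.075], [0.425, -0.905, 0.011], [0.072, 0.022, -0.997]]
contact_force: [-0.3, -0.1, 0.3]
finger_gap: 0.0573
grip_force: 0.0
```

```bash
python3 - <<'E'
from g import *
o=get_obs();print(o["t"]);go(*down(.4723,-.4056,.41,31))
E
```

```text
20.5167
target [ 0.4723 -0.4056  0.41  ] shift [-0.007  0.005 -0.069] turn [-0.0047  0.0236  0.0324] deg 7.3
```

Call:
drive_tool(moves=[[[0,0,-0.02],[-0.002,0.012,0.016]],[[-0.007,0.005,-0.05],[-0.0047,0.0236,0.0324]],[[-0.007,0.005,-0.069],[-0.0047,0.0236,0.0324]],[[-0.007,0.005,-0.069],[-0.0047,0.0236,0.0324]],[[-0.007,0.005,-0.069],[-0.0047,0.0236,0.0324]],[[-0.007,0.005,-0.069],[-0.0047,0.0236,0.0324]],[[-0.007,0.005,-0.069],[-0.0047,0.0236,0.0324]],[[-0.007,0.005,-0.069],[-0.0047,0.0236,0.0324]],[[-0.007,0.005,-0.069],[-0.0047,0.0236,0.0324]],[[-0.007,0.005,-0.069],[-0.0047,0.0236,0.0324]]])

```text
t: 21.35
eef_pos: [0.4713, -0.4052, 0.4106]
tool_rot: [[0.861, 0.508, 0.001], [0.508, -0.861, -0.003], [-0.001, 0.004, -1.0]]
contact_force: [0.4, -0.6, -0.1]
finger_gap: 0.0571
grip_force: 0.0
```

```bash
cat > wr.py <<'E'
from g import *
o=get_obs();P,R=np.array(o["eef_pos"]),np.array(o["tool_rot"]);p=camera_params("wrist");im=capture("wrist");cv2.imwrite("pics/wr.png",im)
hsv=cv2.cvtColor(im,cv2.COLOR_BGR2HSV);mk=cv2.inRange(hsv,(3,150,70),(18,255,255));n,l,s,c=cv2.connectedComponentsWithStats(mk)
for i in range(1,n):
    if s[i,4]>600:
        r=cv2.minAreaRect(cv2.convexHull(np.argwhere(l==i)[:,::-1].astype(np.int32)).astype(np.float32));bp=cv2.boxPoints(r)
        W=np.array([onz("wrist",*b,.178,p) for b in bp]);e=[W[1]-W[0],W[2]-W[1]];d=max(e,key=np.linalg.norm);d*=np.sign(d[1])
        print(s[i],"centre",W.mean(0).round(4),"size",[np.linalg.norm(x).round(4) for x in e],"yaw",np.degrees(np.arctan2(d[1],d[0])).round(2))
print(o["t"],P.round(4),"toolx yaw",np.degrees(np.arctan2(R[1,0],R[0,0])).round(2))
E
python3 wr.py
```

```text
[ 255  157   39  138 4918] centre [ 0.4722 -0.4052  0.178 ] size [np.float64(0.0227), np.float64(0.0914)] yaw 31.46
21.35 [ 0.4713 -0.4052  0.4106] toolx yaw 30.51
```

Call:
drive_tool(moves=[[[0.006,0,-0.08],[0,0,0.005]],[[0.006,0,-0.2],[0,0,0.005]],[[0.006,0,-0.32],[0,0,0.005]],[[0.006,0,-0.44],[0,0,0.005]],[[0.006,0,-0.54],[0,0,0.005]],[[0.006,0,-0.6],[0,0,0.005]],[[0.006,0,-0.63],[0,0,0.005]],[[0.006,0,-0.63],[0,0,0.005]],[[0.006,0,-0.63],[0,0,0.005]],[[0.006,0,-0.63],[0,0,0.005]]])

```text
t: 22.23
eef_pos: [0.4723, -0.4053, 0.317]
tool_rot: [[0.853, 0.521, 0.002], [0.521, -0.853, -0.005], [-0.001, 0.005, -1.0]]
contact_force: [-0.2, -0.4, 0.1]
finger_gap: 0.0572
grip_force: 0.0
```

Call:
drive_tool(moves=[[[0,0,0],[0,0,0]],[[0,0,0],[0,0,0]],[[0,0,0],[0,0,0]],[[0,0,0],[0,0,0]],[[0,0,0],[0,0,0]],[[0,0,0],[0,0,0]],[[0,0,0],[0,0,0]],[[0,0,0],[0,0,0]],[[0,0,0],[0,0,0]],[[0,0,0],[0,0,0]]], fingers=1, newtons=45)

```text
t: 23.07
eef_pos: [0.4723, -0.4052, 0.3161]
tool_rot: [[0.853, 0.521, 0.001], [0.521, -0.853, -0.004], [-0.001, 0.004, -1.0]]
contact_force: [0.9, -0.3, 0.8]
finger_gap: 0.0235
grip_force: 45.0
```

```bash
python3 chk.py; python3 - <<'E'
from g import *
o=get_obs();P,R=np.array(o["eef_pos"]),np.array(o["tool_rot"]);print(o["t"],P.round(4),o["finger_gap"],o["grip_force"],"rack",(RK.T@(P-SEAT)).round(4))
T=o["tool_rot"]
# lift 14 mm, out 90 mm along -x rack, then up
print("out",(RK@np.array([-.1,0,0])/.15).round(3))
E
```

```text
side [268.4 205.3] [260.9 212.6] ((261.63421630859375, 213.40603637695312), (14.991944313049316, 21.545799255371094), 55.00798034667969) centre@.178 [ 0.4518 -0.4312  0.178 ] yaw y 38.2
23.1667 [ 0.4723 -0.4052  0.3161] 0.02347352962175654 44.991022534668446 rack [ 0.0058 -0.0018  0.2111]
out [-0.508  0.432  0.   ]
```

Call:
drive_tool(moves=[[[0,0,0.04],[0,0,0]],[[0,0,0.09],[0,0,0]],[[0,0,0.1],[0,0,0]],[[-0.06,0.05,0.1],[0,0,0]],[[-0.16,0.136,0.1],[0,0,0]],[[-0.27,0.23,0.1],[0,0,0]],[[-0.38,0.323,0.1],[0,0,0]],[[-0.46,0.391,0.1],[0,0,0]],[[-0.5,0.425,0.12],[0,0,0]],[[-0.508,0.432,0.15],[0,0,0]]])

```text
t: 24.0
eef_pos: [0.3954, -0.3398, 0.339]
tool_rot: [[0.853, 0.521, 0.001], [0.521, -0.853, -0.003], [-0.001, 0.003, -1.0]]
contact_force: [0.7, 0.2, -0.9]
finger_gap: 0.0236
grip_force: 45.0
```

```bash
python3 - <<'E'
from g import *
o=get_obs();P,R=np.array(o["eef_pos"]),np.array(o["tool_rot"]);print(o["t"],P.round(4),o["contact_force"])
for cam in ("side","top"):
    im=capture(cam);cv2.imwrite(f"pics/k_{cam}.png",im)
    n=P+.147*R[:,2]; print(cam,[proj(cam,n-np.array([0,0,d])).round(1).tolist() for d in (0,.035,.064,.124,.138)])
im=cv2.imread("pics/k_side.png");S=cv2.cvtColor(cv2.GaussianBlur(im,(3,3),0),cv2.COLOR_BGR2HSV)[...,1]
u=proj("side",P-[0,0,.147+.138]).astype(int)
for r in range(u[1]-32,u[1]+8,3): print(r,u[0]-16,' '.join(f"{v:3d}" for v in S[r,u[0]-16:u[0]+18:2]))
E
```

```text
24.0 [ 0.3954 -0.3398  0.339 ] [ 0.74090962  0.15261064 -0.86663355]
side [[229.2, 182.3], [231.0, 195.2], [232.3, 205.3], [234.9, 224.8], [235.5, 229.1]]
top [[280.7, 254.6], [281.0, 255.0], [281.1, 255.3], [281.5, 255.9], [281.6, 256.0]]
196 219 116 107 105 103  96  40  26  65  98  98  97  98 100 100  99  97  99
199 219  98 100 102 104 102  60  17  37  91  97  98  97  97  98  99  97  98
202 219  97  96  99  99  83  33  22  17  25  67  93  98  97  96  99  98  97
205 219  97  98  97  88  31   7   9   9   7  30  87 100  99  99  99  98  98
208 219  99  99  98  94  73  31  17  12  42  79 101 103 102  99  98  98  97
211 219 100  99  99  97  97  95  70  27  85 101 101 102 103 102 102 100 100
214 219  99 101  99  99  99  98  87  30  74 102 102 100 100 101 103 104  99
217 219  97  99  99  98  98 100  91  42  63  98 102 102 101 102 103 105 100
220 219  97  99  99  99  99  98  94  55  52  93  98  99 100  99  99  99  97
223 219  99  98  98  99  99  98  95  60  23  82  99  97  96  95  95  95  96
226 219  47  82  45  29  67  87  89  47  12  52  94  97  97  98  98  97  77
229 219 196 202 199 193 182 158 146 155 136  37  69  93  98 101  98  71  65
232 219 198 198 196 198 198 198 198 198 198 192 171 140  91  52  83 165 183
235 219 197 197 197 197 196 197 197 197 197 198 198 198 198 197 199 198 198
```

Call:
drive_tool(moves=[[[0,0.05,0.06],[0,0,0.03]],[[0,0.15,0.14],[0,0,0.065]],[[0,0.27,0.22],[0,0,0.1]],[[0,0.4,0.3],[0,0,0.135]],[[0,0.53,0.36],[0,0,0.17]],[[0,0.66,0.4],[0,0,0.205]],[[0.03,0.79,0.4],[0,0,0.24]],[[0.08,0.9,0.4],[0,0,0.275]],[[0.15,1,0.4],[0,0,0.3]],[[0.22,1,0.4],[0,0,0.314]]])

```text
t: 24.93
eef_pos: [0.43, -0.1887, 0.399]
tool_rot: [[0.03, 1.0, 0.004], [1.0, -0.03, -0.001], [-0.001, 0.004, -1.0]]
contact_force: [-0.5, -0.2, -1.0]
finger_gap: 0.0239
grip_force: 45.0
```

```bash
python3 - <<'E'
from g import *
o=get_obs();print(o["t"],np.round(o["q"],1));go(*down(.547,-.105,.40,88))
E
```

```text
24.9333 [-38.2  14.   87.1   0.1  78.7 -36.5]
target [ 0.547 -0.105  0.4  ] shift [0.78  0.558 0.007] turn [ 0.0003  0.0013 -0.0015] deg 0.4
```

Call:
drive_tool(moves=[[[0.05,0.04,0],[0,0,0]],[[0.15,0.11,0],[0,0,0]],[[0.28,0.2,0],[0,0,0]],[[0.42,0.3,0],[0,0,0]],[[0.55,0.4,0],[0,0,0]],[[0.67,0.48,0.007],[0,0,0]],[[0.75,0.54,0.007],[0,0.001,-0.0015]],[[0.78,0.558,0.007],[0,0.001,-0.0015]],[[0.78,0.558,0.007],[0,0.001,-0.0015]],[[0.78,0.558,0.007],[0,0.001,-0.0015]]])

```text
t: 25.77
eef_pos: [0.546, -0.107, 0.3993]
tool_rot: [[0.041, 0.999, -0.0], [0.999, -0.041, -0.001], [-0.001, -0.0, -1.0]]
contact_force: [0.3, -0.5, -1.4]
finger_gap: 0.0233
grip_force: 45.0
```

```bash
python3 - <<'E'
from g import *
import json
o=get_obs();P,R=np.array(o["eef_pos"]),np.array(o["tool_rot"]);print(o["t"],P.round(4),np.degrees(np.arctan2(R[1,0],R[0,0])))
p=camera_params("wrist");json.dump({k:np.array(v).tolist() for k,v in p.items()},open("w3.json","w"))
im=capture("wrist");cv2.imwrite("pics/w3.png",im)
u=proj("wrist",np.array([.547,-.06,.083]),p);print(u,proj("wrist",P+.285*R[:,2],p))
x,y=np.clip(u.astype(int)-[120,110],0,[320,200])
big=cv2.resize(im[y:y+220,x:x+260],None,fx=2.7,fy=2.7,interpolation=cv2.INTER_CUBIC);cv2.imwrite("pics/w3c.png",big);print(x,y)
E
```

```text
25.7667 [ 0.546  -0.107   0.3993] 87.63223330980519
[272.9045788  143.82335947] [273.93121957 209.35055567]
152 33
```

View pics/w3c.png

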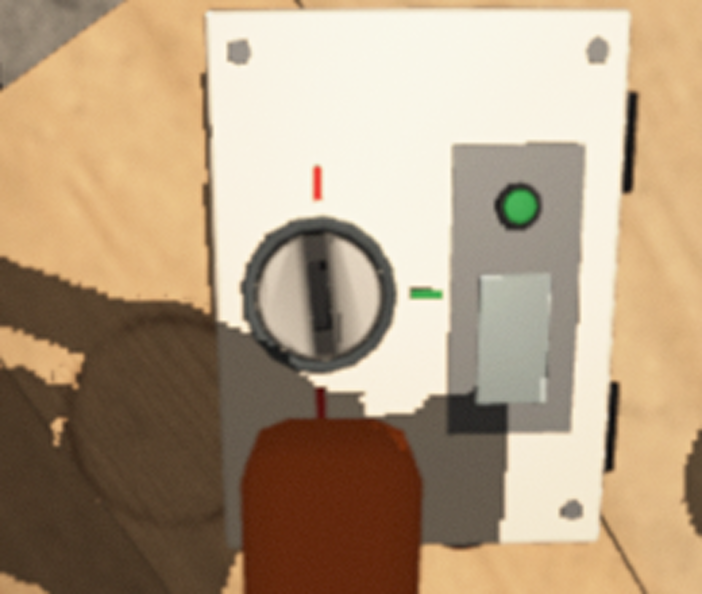

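The lock disc is centred at crop (319,294), with red marks at (317,183) and (321,403). The slot's ends are near (316,235) and (324,352), close to the across-the-lid direction.

```bash
python3 - <<'E'
from g import *
import json
p=json.load(open("w3.json"));p["t"]=np.array(p["t"])
im=cv2.imread("pics/w3.png");g=cv2.cvtColor(im,cv2.COLOR_BGR2GRAY)
f=lambda c,z:onz("wrist",c[0]/2.7+152,c[1]/2.7+33,z,p)
C=f((319,294),.083);a,b=f((316,235),.083),f((324,352),.083);r1,r2=f((317,183),.08),f((321,403),.08)
ang=lambda d:np.degrees(np.arctan2(d[1],d[0]))
print("disc",C.round(4),"slot yaw",ang(a-b),"mid",((a+b)/2).round(4),"red yaw",ang(r1-r2),"mid",((r1+r2)/2).round(4))
# slot: weighted dark pixels in central disc
cx,cy=319/2.7+152,294/2.7+33;yy,xx=np.mgrid[:420,:560];m=((xx-cx)**2+(yy-cy)**2<20**2)&(g<85)
pts=np.stack([xx[m],yy[m]],1).astype(np.float32);v=cv2.fitLine(pts,cv2.DIST_L2,0,.01,.01).ravel();print(len(pts),v)
A,B=onz("wrist",v[2]-12*v[0],v[3]-12*v[1],.08,p),onz("wrist",v[2]+12*v[0],v[3]+12*v[1],.08,p);d=A-B;d*=np.sign(d[1]);print("slot line yaw",ang(d),"centre",((A+B)/2).round(4))
e=cv2.cvtColor(im,cv2.COLOR_BGR2HSV)
P,R=map(np.array,(get_obs()["eef_pos"],get_obs()["tool_rot"]))
# handle yaw as seen by wrist cam
print("top check lock",onz("top",158.3,185,.083).round(4))
for yw in (88,90):
  go(*down(C[0],C[1],.395,yw))
E
```

```text
disc [ 0.5448 -0.0583  0.083 ] slot yaw 91.51419791584932 mid [ 0.5451 -0.0585  0.083 ] red yaw 88.59293309073578 mid [ 0.5447 -0.0592  0.08  ]
329 [1.0935561e-01 9.9400270e-01 2.7019452e+02 1.4163525e+02]
slot line yaw 93.8976074414683 centre [ 0.5448 -0.0585  0.08  ]
top check lock [ 0.5468 -0.0603  0.083 ]
target [ 0.5448 -0.0583  0.395 ] shift [-0.006  0.326 -0.03 ] turn [ 0.0004 -0.0001  0.0022] deg 0.4
target [ 0.5448 -0.0583  0.395 ] shift [-0.006  0.326 -0.03 ] turn [ 0.0004 -0.0001  0.0133] deg 2.4
```

Call:
drive_tool(moves=[[[0,0.05,0],[0,0,0.003]],[[0,0.13,0],[0,0,0.007]],[[0,0.21,0],[0,0,0.013]],[[-0.003,0.28,0],[0,0,0.013]],[[-0.004,0.32,-0.02],[0,0,0.013]],[[-0.004,0.32,-0.06],[0,0,0.013]],[[-0.004,0.32,-0.1],[0,0,0.013]],[[-0.004,0.32,-0.14],[0,0,0.013]],[[-0.004,0.32,-0.16],[0,0,0.013]],[[-0.004,0.32,-0.16],[0,0,0.013]]])

```text
t: 26.65
eef_pos: [0.5454, -0.0591, 0.3744]
tool_rot: [[0.0, 1.0, -0.002], [1.0, -0.0, -0.001], [-0.001, -0.002, -1.0]]
contact_force: [0.1, 0.0, -1.0]
finger_gap: 0.0233
grip_force: 45.0
```

Call:
drive_tool(moves=[[[0,0,-0.01],[0,0,0]],[[0,0,-0.02],[0,0,0]],[[0,0,-0.03],[0,0,0]],[[0,0,-0.04],[0,0,0]],[[0,0,-0.05],[0,0,0]],[[0,0,-0.06],[0,0,0]],[[0,0,-0.07],[0,0,0]],[[0,0,-0.08],[0,0,0]],[[0,0,-0.085],[0,0,0]],[[0,0,-0.085],[0,0,0]]])

```text
t: 27.48
eef_pos: [0.5454, -0.0587, 0.3626]
tool_rot: [[-0.0, 1.0, -0.0], [1.0, 0.0, -0.001], [-0.001, -0.0, -1.0]]
contact_force: [-0.6, -0.2, -1.7]
finger_gap: 0.0234
grip_force: 45.0
```

```bash
python3 -c "
from g import *
o=get_obs();R=np.array(o['tool_rot']);print(o['t'],o['eef_pos'],o['contact_force'],o['moment'],np.degrees(np.arctan2(R[1,0],R[0,0])))"
```

```text
27.4833 [ 0.54542051 -0.05867554  0.36257277] [-0.59934507 -0.19203703 -1.66230417] [-0.035541    0.01341602 -0.01222732] 90.00742206707397
```

Call:
drive_tool(moves=[[[0,0,-0.01],[0,0,0.015]],[[0,0,-0.016],[0,0,0.045]],[[0,0,-0.016],[0,0,0.08]],[[0,0,-0.016],[0,0,0.115]],[[0,0,-0.016],[0,0,0.15]],[[0,0,-0.016],[0,0,0.185]],[[0,0,-0.016],[0,0,0.22]],[[0,0,-0.016],[0,0,0.255]],[[0,0,-0.016],[0,0,0.28]],[[0,0,-0.016],[0,0,0.29]]])

```text
t: 28.32
eef_pos: [0.5453, -0.0588, 0.3603]
tool_rot: [[-0.793, 0.61, 0.0], [0.61, 0.793, -0.001], [-0.001, -0.001, -1.0]]
contact_force: [-0.8, -0.5, -1.2]
finger_gap: 0.0233
grip_force: 45.0
```

```bash
python3 -c "
from g import *
o=get_obs();R=np.array(o['tool_rot']);print(o['t'],o['eef_pos'],o['contact_force'],o['moment'],np.degrees(np.arctan2(R[1,0],R[0,0])),o['q'])"
```

```text
28.3167 [ 0.54532459 -0.05879896  0.36034552] [-0.83804609 -0.46405391 -1.1835209 ] [-0.22078476  0.28307122 -0.05751005] 142.44003218452977 [-1.85169903e+01  2.37186454e+01  7.89473869e+01 -4.71760214e-02
  7.73054730e+01 -7.09466544e+01]
```

Call:
drive_tool(moves=[[[0,0,0],[0,0,0.035]],[[0,0,0],[0,0,0.07]],[[0,0,0],[0,0,0.105]],[[0,0,0],[0,0,0.14]],[[0,0,0],[0,0,0.17]],[[0,0,0],[0,0,0.195]],[[0,0,0],[0,0,0.215]],[[0,0,0],[0,0,0.23]],[[0,0,0],[0,0,0.24]],[[0,0,0],[0,0,0.245]]])

```text
t: 29.15
eef_pos: [0.5454, -0.0587, 0.3606]
tool_rot: [[-0.994, -0.111, 0.001], [-0.111, 0.994, -0.0], [-0.001, -0.0, -1.0]]
contact_force: [-0.7, -0.4, 0.9]
finger_gap: 0.0235
grip_force: 45.0
```

```bash
python3 -c "
from g import *
o=get_obs();R=np.array(o['tool_rot']);print(o['t'],o['eef_pos'],o['contact_force'],o['moment'],np.degrees(np.arctan2(R[1,0],R[0,0])),o['q'])"
```

```text
29.15 [ 0.54539681 -0.05873378  0.36061362] [-0.67906715 -0.4286956   0.91265285] [-0.0196126   0.10366722 -0.00156749] -173.61552051294444 [-1.85183548e+01  2.37038471e+01  7.89241420e+01  2.09348523e-02
  7.73065362e+01 -1.14907417e+02]
```

Call:
drive_tool(moves=[[[0,0,0],[0,0,0.006]],[[0,0,0],[0,0,0.012]],[[0,0,0],[0,0,0.018]],[[0,0,0],[0,0,0.024]],[[0,0,0],[0,0,0.03]],[[0,0,0],[0,0,0.03]],[[0,0,0],[0,0,0.03]],[[0,0,0],[0,0,0.03]],[[0,0,0],[0,0,0.03]],[[0,0,0],[0,0,0.03]]])

```text
t: 29.98
eef_pos: [0.5454, -0.0587, 0.3604]
tool_rot: [[-0.979, -0.203, 0.001], [-0.203, 0.979, 0.0], [-0.001, 0.0, -1.0]]
contact_force: [-0.1, -0.9, -0.2]
finger_gap: 0.0232
grip_force: 45.1
```

```bash
python3 -c "
from g import *
o=get_obs();R=np.array(o['tool_rot']);print(o['t'],o['eef_pos'],o['contact_force'],o['moment'],np.degrees(np.arctan2(R[1,0],R[0,0])))
for i in range(3): capture('top'); print(get_obs()['moment'])"
```

```text
29.9833 [ 0.54544984 -0.05869024  0.36039606] [-0.11699444 -0.90211048 -0.17420127] [-0.18485442  0.16360979 -0.21981242] -168.30073307832703
[-0.19060896  0.13173145 -0.26396503]
[-0.14068913  0.11643229 -0.25362446]
[-0.20418763  0.11643768 -0.24001218]
```

Call:
drive_tool(moves=[[[0,0,0],[0,0,-0.015]],[[0,0,0],[0,0,-0.03]],[[0,0,0],[0,0,-0.04]],[[0,0,0.01],[0,0,-0.042]],[[0,0,0.04],[0,0,-0.042]],[[0,0,0.1],[0,0,-0.042]],[[0,0,0.18],[0,0,-0.042]],[[0,0,0.28],[0,0,-0.042]],[[0,0,0.38],[0,0,-0.042]],[[0,0,0.4],[0,0,-0.042]]])

```text
t: 30.97
eef_pos: [0.5454, -0.0585, 0.4234]
tool_rot: [[-0.997, -0.073, 0.006], [-0.073, 0.997, -0.001], [-0.006, -0.001, -1.0]]
contact_force: [-0.1, 0.2, -0.8]
finger_gap: 0.0235
grip_force: 45.0
```

Call:
drive_tool(moves=[[[-0.05,-0.12,0],[0,0,-0.035]],[[-0.1,-0.24,0],[0,0,-0.07]],[[-0.2,-0.36,0],[0,0,-0.105]],[[-0.3,-0.48,0],[0,0,-0.14]],[[-0.4,-0.6,0],[0,0,-0.175]],[[-0.5,-0.7,0],[0,0,-0.21]],[[-0.6,-0.8,0],[0,0,-0.245]],[[-0.68,-0.9,0],[0,0,-0.28]],[[-0.73,-0.98,0],[0,0,-0.315]],[[-0.75,-1,0],[0,0,-0.35]]])

```text
t: 31.8
eef_pos: [0.432, -0.21, 0.4204]
tool_rot: [[-0.512, 0.859, 0.001], [0.859, 0.512, -0.001], [-0.001, 0.0, -1.0]]
contact_force: [0.4, 0.1, -0.8]
finger_gap: 0.0233
grip_force: 45.0
```

```bash
python3 - <<'E'
from g import *
o=get_obs();R=np.array(o['tool_rot']);print(o['t'],o['eef_pos'],o['contact_force'],np.degrees(np.arctan2(R[1,0],R[0,0])),np.round(o["q"],1))
im=capture("top");cv2.imwrite("pics/top_l.png",im);im2=capture("side");cv2.imwrite("pics/side_l.png",im2)
g=cv2.cvtColor(im,cv2.COLOR_BGR2GRAY)
for (nm,a,cam) in (("before",cv2.imread("pics/top0.png"),"top"),("after",im,"top")):
    hsv=cv2.cvtColor(a,cv2.COLOR_BGR2HSV);m=cv2.inRange(hsv,(0,0,150),(180,60,255));m[:130]=0;m[215:]=0;m[:,:110]=0;m[:,215:]=0
    n,l,s,c=cv2.connectedComponentsWithStats(m);i=1+s[1:,4].argmax();print(nm,s[i],c[i].round(1))
print(g[174:198,146:172:1][::2,::2])
E
```

```text
31.8 [ 0.43203449 -0.20997599  0.42037768] [ 0.41293685  0.07313949 -0.80247085] 120.77244115297432 [-40.1  14.1  83.2  -0.   82.7 -70.8]
before [ 121  145   76   56 2701] [158.9 174.2]
after [ 117  143   81   51 1687] [149.6 165.3]
[[160 125  53  83  73  55 123 118 116 113 112 106 105]
 [148  56 123 117  94 122 117 114 119 111 109 110 109]
 [ 70  99 114  92 125 120 122 114 118 113 116 116 115]
 [ 65  85  94 127 123 120 119 120 119 121 118 103  59]
 [ 59 103 134 129 128 126 123 123 121 122  95  56  57]
 [101 141 133 131 129 128 124 126 127  73  53  81 117]
 [142 135 138 135 131 131 128 126  65  55  95 119 119]
 [136 136 138 136 135 135 129  59  61 112 123 117 119]
 [137 137 139 138 138 131  60  57 122 128 120 121 122]
 [138 138 138 138 139  61  59 124 133 126 124 125 120]
 [135 136 140 138  64  60 126 140 135 130 128 128 127]
 [137 140 136  61  61 128 141 136 139 134 131 125 129]]
```

Call:
drive_tool(moves=[[[-0.01,-0.06,0],[0,0,0]],[[-0.04,-0.18,0],[0,0,0]],[[-0.08,-0.34,-0.05],[0,0,0]],[[-0.12,-0.5,-0.15],[0,0,0]],[[-0.16,-0.66,-0.28],[0,0,0]],[[-0.19,-0.78,-0.42],[0,0,0]],[[-0.21,-0.85,-0.53],[0,0,0]],[[-0.21,-0.878,-0.57],[0,0,0]],[[-0.21,-0.878,-0.573],[0,0,0]],[[-0.21,-0.878,-0.573],[0,0,0]]])

```text
t: 32.73
eef_pos: [0.4019, -0.3401, 0.3349]
tool_rot: [[-0.519, 0.855, 0.001], [0.855, 0.519, -0.001], [-0.001, 0.0, -1.0]]
contact_force: [0.6, 1.2, -1.7]
finger_gap: 0.0234
grip_force: 45.0
```

```bash
python3 - <<'E'
from g import *
o=get_obs();P,R=np.array(o["eef_pos"]),np.array(o["tool_rot"]);print(o["t"],P.round(4),"rack",(RK.T@(P-SEAT)).round(4),o["contact_force"])
im=capture("side");cv2.imwrite("pics/k_side.png",im);t=capture("top");cv2.imwrite("pics/top_l.png",t)
n=P+.147*R[:,2]; print([proj("side",n-np.array([0,0,d])).round(1).tolist() for d in (0,.064,.138)])
S=cv2.cvtColor(cv2.GaussianBlur(im,(3,3),0),cv2.COLOR_BGR2HSV)[...,1]
u=proj("side",P-[0,0,.147+.138]).astype(int)
for r in range(u[1]-32,u[1]+8,3): print(r,u[0]-16,' '.join(f"{v:3d}" for v in S[r,u[0]-16:u[0]+18:2]))
for nm,a in (("before",cv2.imread("pics/top0.png")),("after",t)):
    hsv=cv2.cvtColor(a,cv2.COLOR_BGR2HSV);m=cv2.inRange(hsv,(0,0,150),(180,60,255));m[:130]=0;m[215:]=0;m[:,:110]=0;m[:,215:]=0
    n_,l,s,c=cv2.connectedComponentsWithStats(m);i=1+s[1:,4].argmax();print(nm,s[i],c[i].round(1))
print(proj("top",np.array([.5455,-.059,.083])),proj("top",np.array([.542,-.059,.106])))
g=cv2.cvtColor(t,cv2.COLOR_BGR2GRAY);print(g[172:200:2,142:176:2])
print(go(SEAT*[1,1,0]+[0,0,P[2]],R)[0])
E
```

```text
32.7333 [ 0.4019 -0.3401  0.3349] rack [-0.0899  0.0021  0.2299] [ 0.61758081  1.18516536 -1.68788745]
[[232.6, 183.6], [235.4, 206.4], [238.5, 230.0]]
197 222 103 104 104  99  98  75  11  64 143 174 201 196 164 127 104  97  97
200 222 100 103 105 105 103  90  10   5  79 102 112 108 101  99  98  98  99
203 222  97  98 103 104  95  66  10  17   9  55  88  96  96  97  98  96  95
206 222  98  95  98 100  70  10   9   5   8  15  70  97  98  98  97  98  99
209 222  99  96  94  98  89  46  20  12  22  59  94 102  99  98  97  97  97
212 222  97  98  98  95  95  98  87  36  57  98 101 102 103 102 101  99 100
215 222 100  98  97  99  97  95  93  53  51  97 100 100 101 105 103  97  96
218 222  99  98  96  97  98  98  97  64  38  92 103 102 103 104 101  96  95
221 222  98  99  99  99  96  96  98  74  32  86  98  96  95  95  95  96  96
224 222  88  95 100 100  97  97  97  78  20  66  96  97  96  96  96  86  82
227 222 153 109  53  22  55  81  92  72  18  46  91  99 100  94  54  73 133
230 222 198 199 199 195 187 165 137 121 135  95  21  53  32  94 157 170 173
233 222 197 197 197 198 197 198 198 
[... 697 characters left out ...]
4 147  58 101 119 108  60  53 112 121  87  54 154 156 155 159 155]
 [154 154 102  61 111 101  43  63 117  86  60  84 157 154 152 155 154]
 [154 155 159  89  60  69  50  62  63  68  84 160 157 154 156 156 155]
 [153 157 153 158 153  71  63  71 107 160 156 156 156 153 156 155 156]
 [155 157 161 157 159 161 160 160 157 155 155 155 158 154 157 158 154]
 [ 80  89  87  89  97 109 117 132 139 145 153 164 153 157 158 161 158]
 [ 53  51  52  56  55  54  58  56  69  60  72  71  77  75  73  82  83]
 [ 52  48  49  51  50  55  48  46  44  50  44  42  36  49  45  51  52]]
target [ 0.469  -0.4     0.3349] shift [ 0.447 -0.402 -0.005] turn [ 0.0004  0.0003 -0.    ] deg 0.1
[ 0.469     -0.4        0.3348526]
```

Call:
drive_tool(moves=[[[0.02,-0.035,0],[0,0,0]],[[0.07,-0.075,0],[0,0,0]],[[0.13,-0.13,0],[0,0,0]],[[0.2,-0.19,0],[0,0,0]],[[0.27,-0.25,0],[0,0,0]],[[0.33,-0.3,0],[0,0,0]],[[0.39,-0.35,0],[0,0,0]],[[0.43,-0.387,0],[0,0,0]],[[0.447,-0.402,0],[0,0,0]],[[0.447,-0.402,0],[0,0,0]]])

```text
t: 33.67
eef_pos: [0.4691, -0.4008, 0.3347]
tool_rot: [[-0.518, 0.855, 0.001], [0.855, 0.518, -0.002], [-0.002, 0.0, -1.0]]
contact_force: [0.3, 0.2, -2.1]
finger_gap: 0.0235
grip_force: 45.0
```

Call:
drive_tool(moves=[[[0,0,-0.02],[0,0,0]],[[0,0,-0.04],[0,0,0]],[[0,0,-0.06],[0,0,0]],[[0,0,-0.08],[0,0,0]],[[0,0,-0.095],[0,0,0]],[[0,0,-0.105],[0,0,0]],[[0,0,-0.115],[0,0,0]],[[0,0,-0.12],[0,0,0]],[[0,0,-0.12],[0,0,0]],[[0,0,-0.12],[0,0,0]]])

```text
t: 34.5
eef_pos: [0.4685, -0.4007, 0.3165]
tool_rot: [[-0.517, 0.856, 0.001], [0.856, 0.517, -0.001], [-0.001, 0.0, -1.0]]
contact_force: [-0.3, -0.2, -1.3]
finger_gap: 0.0233
grip_force: 45.0
```

```bash
python3 -c "
from g import *
o=get_obs();P=np.array(o['eef_pos']);print(o['t'],'rack',(RK.T@(P-SEAT)).round(4)-[0,0,.211],o['contact_force'],o['moment'])"
```

```text
34.5 rack [ 0.0001 -0.0009  0.0005] [-0.2696974  -0.24197214 -1.33956899] [-0.02262425 -0.10296773  0.00563094]
```

Call:
drive_tool(moves=[[[0,0,0],[0,0,0]],[[0,0,0],[0,0,0]],[[0,0,0],[0,0,0]],[[0,0,0],[0,0,0]],[[0,0,0],[0,0,0]],[[0,0,0],[0,0,0]],[[0,0,0],[0,0,0]],[[0,0,0],[0,0,0]],[[0,0,0],[0,0,0]],[[0,0,0],[0,0,0]]], fingers=-0.3)

```text
t: 35.33
eef_pos: [0.4685, -0.4007, 0.3164]
tool_rot: [[-0.517, 0.856, 0.001], [0.856, 0.517, -0.001], [-0.001, 0.0, -1.0]]
contact_force: [0.7, 0.1, -0.3]
finger_gap: 0.0574
grip_force: 0.0
```

Call:
drive_tool(moves=[[[0,0,0.03],[0,0,0]],[[0,0,0.08],[0,0,0]],[[0,0,0.15],[0,0,0]],[[0,0,0.25],[0,0,0]],[[0,0,0.36],[0,0,0]],[[0,0,0.48],[0,0,0]],[[0,0,0.6],[0,0,0]],[[0,0,0.7],[0,0,0]],[[0,0,0.74],[0,0,0]],[[0,0,0.75],[0,0,0]]])

```text
t: 36.17
eef_pos: [0.4684, -0.4005, 0.4309]
tool_rot: [[-0.517, 0.856, 0.003], [0.856, 0.517, -0.003], [-0.004, 0.001, -1.0]]
contact_force: [0.0, 0.0, -0.4]
finger_gap: 0.0573
grip_force: 0.0
```

```bash
python3 wr.py; python3 chk.py
```

```text
[ 257  153   35  130 4338] centre [ 0.4691 -0.4008  0.178 ] size [np.float64(0.0222), np.float64(0.0931)] yaw 122.0
[ 466  164   94  128 3404] centre [ 0.6143 -0.316   0.178 ] size [np.float64(0.081), np.float64(0.0707)] yaw 111.09
[101 309  30  67 848] centre [ 0.4139 -0.5524  0.178 ] size [np.float64(0.065), np.float64(0.0201)] yaw 106.18
[419 309  29  67 851] centre [ 0.6295 -0.4219  0.178 ] size [np.float64(0.0199), np.float64(0.0648)] yaw 135.25
[ 162  387  398   21 2888] centre [ 0.6189 -0.4991  0.178 ] size [np.float64(0.34), np.float64(0.0163)] yaw 32.48
36.1667 [ 0.4684 -0.4005  0.4309] toolx yaw 121.15
side [268.4 205.3] [270.2 206.7] ((269.0600280761719, 206.92001342773438), (40.0, 13.40000057220459), 36.869895935058594) centre@.178 [ 0.4686 -0.415   0.178 ] yaw y 123.7
top [311.  219.5] [298.6 226.6] ((298.1551818847656, 226.36207580566406), (9.454065322875977, 11.817581176757812), 66.80140686035156) centre@.178 [ 0.4536 -0.3738  0.178 ] yaw y 114.6
```

```bash
python3 - <<'E'
from g import *
def line(f,c,rad,th):
    g=cv2.cvtColor(cv2.imread(f),cv2.COLOR_BGR2GRAY);yy,xx=np.mgrid[:420,:560];m=((xx-c[0])**2+(yy-c[1])**2<rad**2)&(g<th)
    v=cv2.fitLine(np.stack([xx[m],yy[m]],1).astype(np.float32),cv2.DIST_L2,0,.01,.01).ravel();return m.sum(),v
H=np.array([.5455+.094,-.059,.08])
def plane(u,v,th):
    o,d=ray("top",u,v);n=np.array([np.sin(th),0,np.cos(th)]);  # lid tilts up at the front
    return o+d*((H-o)@n)/(d@n)
for f,c,th in (("pics/top0.png",(158.3,185),0),("pics/top_l.png",(155.5,180.5),.25)):
    for t in (60,75):
        n,v=line(f,c,6.5,t);A,B=plane(v[2]+5*v[0],v[3]+5*v[1],th),plane(v[2]-5*v[0],v[3]-5*v[1],th)
        print(f,n,v.round(2),np.degrees(np.arctan2(*(A-B)[1::-1])).round(1)%180)
E
```

```text
pics/top0.png 28 [ 1.0000e+00 -7.0000e-02  1.5879e+02  1.8521e+02] 95.2
pics/top0.png 40 [ 1.0000e+00 -1.0000e-02  1.5790e+02  1.8505e+02] 92.2
pics/top_l.png 26 [ 1.6000e-01 -9.9000e-01  1.5562e+02  1.8027e+02] 177.9
pics/top_l.png 41 [ 1.5000e-01 -9.9000e-01  1.5544e+02  1.8032e+02] 178.7
```

Call:
drive_tool(moves=[[[-0.05,0.05,0],[0,0,0]],[[-0.15,0.15,0],[0,0,0]],[[-0.3,0.25,0],[0,0,0]],[[-0.45,0.3,0],[0,0,0]],[[-0.6,0.3,0],[0,0,0]],[[-0.75,0.3,0],[0,0,0]],[[-0.9,0.3,0],[0,0,0]],[[-1,0.3,0],[0,0,0]],[[-1,0.3,0],[0,0,0]],[[-1,0.3,0],[0,0,0]]])

```text
t: 37.15
eef_pos: [0.3183, -0.3558, 0.4286]
tool_rot: [[-0.516, 0.857, 0.001], [0.857, 0.516, -0.0], [-0.0, 0.0, -1.0]]
contact_force: [0.0, -0.1, 0.1]
finger_gap: 0.0573
grip_force: 0.0
```

```bash
python3 chk.py; python3 -c "
from g import *
print(get_obs()['t'], hand_in())"
```

```text
side [268.4 205.3] [269.9 206. ] ((269.0975646972656, 206.37806701660156), (40.60517883300781, 13.274770736694336), 38.65980529785156) centre@.178 [ 0.4689 -0.4134  0.178 ] yaw y 121.9
top [311.  219.5] [312.2 218.5] ((312.1493225097656, 218.49876403808594), (11.281288146972656, 44.89314651489258), 60.461219787597656) centre@.178 [ 0.4703 -0.4018  0.178 ] yaw y 120.9
the job is handed in; nothing more can be done
37.25 None
```

Handed in at 37.25 s: the lock is at its stop with the slot front to back, the lid is ajar, and the key hangs upright and released in the free notch; the first hang took two tries, as the key rode out on the open fingers and was re-hung before the lock was turned.

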